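# Lay out culture chambers and the reference slide on a microscope carrier

## Task

Set up the black microscope carrier: slide the yellow cover of the white storage block right back, find the green reference slide in one of the pockets, lift it out and lay it in the carrier's green outline, then slide the cover fully home again. Also lay out every culture chamber on the carrier, upright, inside and square with its outline, one to an outline, blue lids in the blue row and orange lids in the orange row. The chambers are fragile, so grip them lightly (no more than about 40 N), and leave the other two slides and everything else where they are.

Things in the scene. Friction and masses are not known exactly. Their poses are not given: they have to be found in the camera images.
- carrier: Thin black plate fixed flat on the bench (height 0), 192 mm (x) by 244 mm (y), 6 mm thick, origin centre of underside, no raised edges. Painted places for chambers in two rows of three: blue outlines in the row nearer the robot (x = -46 mm), orange in the far row (x = +46 mm), at y = -88, -30, +28 mm; a larger green outline at x = 0, y = +92 mm.
- blue_place0 (a point): Middle of a place outlined in blue place on the carrier's top face (84 x 36 mm inside the 3 mm line), axes as the carrier's; the chamber goes here lengthwise along x.
- blue_place1 (a point): Middle of a place outlined in blue place on the carrier's top face (84 x 36 mm inside the 3 mm line), axes as the carrier's; the chamber goes here lengthwise along x.
- blue_place2 (a point): Middle of a place outlined in blue place on the carrier's top face (84 x 36 mm inside the 3 mm line), axes as the carrier's; the chamber goes here lengthwise along x.
- orange_place0 (a point): Middle of a place outlined in orange place on the carrier's top face (84 x 36 mm inside the 3 mm line), axes as the carrier's; the chamber goes here lengthwise along x.
- orange_place1 (a point): Middle of a place outlined in orange place on the carrier's top face (84 x 36 mm inside the 3 mm line), axes as the carrier's; the chamber goes here lengthwise along x.
- orange_place2 (a point): Middle of a place outlined in orange place on the carrier's top face (84 x 36 mm inside the 3 mm line), axes as the carrier's; the chamber goes here lengthwise along x.
- green_place (a point): Middle of the green-outlined place (86 x 50 mm inside the line) on the carrier's top face, for the green reference slide lying lengthwise along x.
- vault: White block fixed on the bench (height 0), 244 mm (x) by 188 mm (y), flat top 40 mm up, origin centre of underside. Three pockets in the half nearer the robot, centres x = -56, y = -54, 0, +54 mm, each 84 (x) by 48 (y) mm, floor 8 mm above the origin; plain ledge behind (+x). Side rails and end stops, 5 mm high, keep the cover on its track (play 3 mm each side, 2 mm each end).
- cover_home (a point): Point on the block's top, over the middle pocket, where the cover's origin lies when the cover is fully home at the front stop and hides all pockets; block axes. Slid right back onto the ledge, with all pockets open, the cover's origin lies 112 mm farther along the block's +x.
- cover: Loose opaque yellow cover plate lying on the block, 120 mm (its x) by 172 mm (y) by 5 mm, 0.3 kg, origin centre of its underside; it slides along x over the block. In its middle stands a black handle bar, 14 mm thick (x), 80 mm long (y), from 5 to 31 mm above the origin.
- reference: Green reference slide, hidden in one of the three pockets: plate 76 mm (x) by 40 mm (y) by 6 mm with an upright grip bar in the middle, 12 mm thick (x), 30 mm long (y), its top (black-tipped) 26 mm above the underside. 60 g. Origin centre of its underside.
- red_slide: Red slide of the same shape in another pocket; stays there.
- grey_slide: Grey slide of the same shape in the remaining pocket; stays there.
- blue1: Culture chamber with blue lid: white body on a clear slide 76 mm long (its x axis) and 28 mm wide (y); body and lid 62 mm long, lid top 20 mm up with four white dots. In the lid's middle an upright blue grip tab, 10 mm thick (x), 24 mm long (y), its top 36 mm above the underside. 50 g, on the bench. Origin: centre of underside, z up. Fragile: see goal. May be absent.
- blue2: Culture chamber with blue lid: white body on a clear slide 76 mm long (its x axis) and 28 mm wide (y); body and lid 62 mm long, lid top 20 mm up with four white dots. In the lid's middle an upright blue grip tab, 10 mm thick (x), 24 mm long (y), its top 36 mm above the underside. 50 g, on the bench. Origin: centre of underside, z up. Fragile: see goal. May be absent.
- blue3: Culture chamber with blue lid: white body on a clear slide 76 mm long (its x axis) and 28 mm wide (y); body and lid 62 mm long, lid top 20 mm up with four white dots. In the lid's middle an upright blue grip tab, 10 mm thick (x), 24 mm long (y), its top 36 mm above the underside. 50 g, on the bench. Origin: centre of underside, z up. Fragile: see goal. May be absent.
- orange1: Culture chamber with orange lid: white body on a clear slide 76 mm long (its x axis) and 28 mm wide (y); body and lid 62 mm long, lid top 20 mm up with four white dots. In the lid's middle an upright orange grip tab, 10 mm thick (x), 24 mm long (y), its top 36 mm above the underside. 50 g, on the bench. Origin: centre of underside, z up. Fragile: see goal. May be absent.
- orange2: Culture chamber with orange lid: white body on a clear slide 76 mm long (its x axis) and 28 mm wide (y); body and lid 62 mm long, lid top 20 mm up with four white dots. In the lid's middle an upright orange grip tab, 10 mm thick (x), 24 mm long (y), its top 36 mm above the underside. 50 g, on the bench. Origin: centre of underside, z up. Fragile: see goal. May be absent.
- orange3: Culture chamber with orange lid: white body on a clear slide 76 mm long (its x axis) and 28 mm wide (y); body and lid 62 mm long, lid top 20 mm up with four white dots. In the lid's middle an upright orange grip tab, 10 mm thick (x), 24 mm long (y), its top 36 mm above the underside. 50 g, on the bench. Origin: centre of underside, z up. Fragile: see goal. May be absent.
- dish: Round culture dish with a red patch on top, 55 mm across, 14 mm high, standing among the chambers; not to be used. Origin centre of its underside.
- bottle: Amber bottle, 60 mm across, 130 mm high, behind the chambers; not to be used. Origin centre of its underside.
- lens: Brass microscope objective, 44 mm across, 50 mm high, behind the carrier; not to be used. Origin centre of its underside.
- tipbox: Blue closed tip box, 85 x 120 x 50 mm, behind the carrier; not to be used. Origin centre of its underside.

How it is judged:
By the outcome, as a careful person would: the job done as asked, in the order asked, and still so for the second after the job is handed in, with the robot touching nothing.
Of blue1, blue2, blue3, orange1, orange2, orange3 only 4 to 6 are there at a start; the rules pass over those that are not, and their reading is None.
At some moment in a run one of blue1, blue2, blue3, orange1, orange2, orange3 may be knocked a few centimetres aside while the robot is not near it.
It also fails if it takes over 208 s, if anything falls off the work surface, if the arm or the gripper's body presses on something with over 40 N, if the wrist force passes 120 N, or if a joint passes its speed limit or range.

## Robot

A 6-joint arm with a two-finger parallel gripper is mounted at the origin on the work surface. World frame = base frame: x ahead of the robot, y to its left, z up, the work surface at z = 0. Lengths are in mm, angles in rad, forces in N, time in s.
With the tool pointing down it reaches from about 350 to 975 mm from the base axis. Payload 7.1 kg.
Tool frame: the origin (TCP) lies at the very end of the fingers, on their centre line; the grasp point (between the pads) lies 19 mm behind it (ctrl.tcp_to_grasp is the distance from the TCP to the grasp point, in mm); z points along the fingers, x is the direction in which the jaws open and shut, and the axes are right-handed (so a half turn about z gives the same grasp; the last joint's range is limited). The gripper opens to 88 mm and grips with 3 to 60 N. Pads are 20 mm wide; open, the fingers measure 115 mm over their backs; the gripper's body (75 mm by 178 mm) begins 61 mm behind the grasp point.
Start: joints at [-0.019, 0.423, 1.63, -0, 1.089, -0.019], TCP at [624.984, 0.026, 222.675] pointing down, gripper open.
Joint ranges: [-3, 3], [-0.9, 2.11], [0.09, 2.58], [-1.31, 4.45], [0.11, 2.69], [-2.54, 2.54]. Speed limits (rad/s): [2.39, 2.39, 3.01, 3.14, 3.14, 3.14].

## Interface

Orientations are given as a rotation vector (axis times angle).
In Python, from workcell import get_obs, viewer, ctrl, masks_of gives the robot as it stands. The module is installed in compiled form; this text tells all that it offers.
- The arm moves only by the shell command python3 -m inch 'ROWS'. ROWS is JSON, a list of rows, each an object of numbers: "tx", "ty", "tz": the shift along the tool's x, y, z in cm; "ax", "ay", "az": the turn, a rotation vector about the tool's x, y, z in degrees; "jaw": the opening, from 0 (shut) to 1 (fully open). In form: [{"tx": .., "ty": .., "tz": .., "ax": .., "ay": .., "az": .., "jaw": ..}, ...]. A call has 1 to 12 rows; each row shifts and turns the commanded pose from where the row before left it, along the tool's axes as they then stand; what a row does not reach is not made up. A row lasts 1/8 s, in which the tool goes at most 62.5 mm and 10.7 degrees, less where a joint would pass 70% of its speed; a pose out of reach is approached as far as the arm can. A call is refused whole if a number of a shift passes 6.25 or a number of a turn 10.7, either way. A call with a gripper value outside its range is refused whole. The fingers move at their own pace and stop on an object; the grip force is fixed at half the most. Time passes only in rows, so rows that do not move let the fingers close. It gives the time, the measured TCP pose, the force and the opening at its end, in the units of the state.
- get_obs(): the state, without advancing time (a new reading comes with each control period).
- viewer.get_image(name): name is "scene" or "side" or "wrist"; returns (picture, depth): 400x640x3 uint8, red, green, blue; 400x640 float32, mm along the optical axis (not along the pixel's ray), 0 where there is no reading.
- viewer.get_calibration(name): a dict with "fx", "fy", "cx", "cy" (pixels), "distortion" ([k1, k2, p1, p2, k3] as OpenCV has them; the pictures are not rectified), "rvec" (rotation vector, rad) and "tvec" (3), from world to camera coordinates, as OpenCV has them. Camera axes: x right, y down, z forward; pixel columns grow to the right and rows downward; lengths in mm; the calibration is good to about 2 mm. A picture is of the moment at which its call begins: read the wrist's pose just before it. get_calibration takes no time and is no camera call; for the wrist camera it gives the pose at the moment of the call.
- ctrl.close_job(): hands the job in, once; it reports no verdict.
Trained networks look in the newest picture that a camera, given by its name, has taken for a name from the list of things; names that differ only in an ending like _2 or _b are one class to them, and where a whole thing is asked for, a point or a joint stands for the part that bears it (a point fixed in the world has none). Each returns a list of dicts, best first, with "score" (0 to 1); they miss things now and then, are a little off and sometimes report something else, mostly with a low value. They report only what shows in the picture. A call takes as long as a camera call.
- masks_of(camera, thing): "pixels" (400x640 bool, what is visible of it) and "location" ([column, row] in pixels, amid what is visible of it).
The state is a dict: "t": time; "qpos": joint angles; "qvel": joint speeds; "joint_torque": joint torques, N m; "ee_pos": TCP position; "orientation": TCP orientation; "ft_force": force on the tool from outside, world axes, zero at the start; "moment": the same for the moment, N m; "width": finger opening in mm.
Only numpy, scipy, OpenCV 4.12 (cv2) and the standard library are available. Lean on these libraries where they do the work, as an engineer would, in place of code of your own. Each camera call takes 0.05 s, during which the arm holds its last target. There are 200 camera calls.

## Working session

There is one attempt and no reset: what is moved stays moved. The work goes in short steps, Python scripts to look and compute and a shell command to move; the robot and the scene stay as the last step left them, time stands still between calls to the robot, and variables do not carry over. Pictures are saved under pics/ and viewed, about 12 in all and at most 16, crops included, and the job is handed in when it is done.

```bash
mkdir -p pics; ls
cat > h.py <<'E'
import numpy as np, cv2
from workcell import get_obs, viewer, ctrl, masks_of
def cal(n):
    c=viewer.get_calibration(n)
    K=np.array([[c["fx"],0,c["cx"]],[0,c["fy"],c["cy"]],[0,0,1]]);R=cv2.Rodrigues(np.array(c["rvec"],float))[0]
    return K,np.array(c["distortion"],float),R,np.array(c["tvec"],float).ravel()
def rays(C,px):
    K,D,R,t=C
    u=cv2.undistortPoints(np.array(px,float).reshape(-1,1,2),K,D).reshape(-1,2)
    return np.c_[u,np.ones(len(u))]
def world_z(C,px,z):   # intersect with plane z
    d=rays(C,px)@C[2]; o=-C[2].T@C[3]
    return o+d*((z-o[2])/d[:,2])[:,None]
def world_d(C,px,dep):
    r=rays(C,px)*np.array(dep,float)[:,None]
    return (r-C[3])@C[2]
def proj(C,P):
    return cv2.projectPoints(np.array(P,float).reshape(-1,3),cv2.Rodrigues(C[2])[0],C[3],C[0],C[1])[0].reshape(-1,2)
def save(im,name): cv2.imwrite("pics/"+name,im[:,:,::-1])
E
python3 - <<'E'
from h import *
a,_=viewer.get_image("scene");b,_=viewer.get_image("side");w,_=viewer.get_image("wrist")
save(a,"scene0.png");save(b,"side0.png");save(w,"wrist0.png")
for n in("scene","side","wrist"):
    C=cal(n);print(n,(-C[2].T@C[3]).round(),C[2][2].round(2))
print(get_obs())
E
```

```text
pics
scene [1068. -686. 1121.] [-0.34  0.5  -0.8 ]
side [   9. -798.  881.] [ 0.47  0.6  -0.65]
wrist [625.  78. 384.] [-0.   -0.28 -0.96]
{'t': 0.15, 'qpos': array([-1.90173264e-02,  4.23642477e-01,  1.63044345e+00, -1.87780706e-05,
        1.08858163e+00, -1.89794979e-02]), 'qvel': array([ 0.00087682, -0.00192558, -0.00245809, -0.00116266,  0.00047919,
       -0.0016835 ]), 'joint_torque': array([ 9.52650989e-04, -5.44981134e+01, -2.73919362e+01,  6.45430083e-02,
        2.04369903e-02, -3.19723256e-05]), 'ee_pos': array([6.24612722e+02, 1.71035425e-02, 2.22122418e+02]), 'orientation': array([-3.14158841e+00,  4.57280616e-05,  1.68864940e-03]), 'ft_force': array([ 0.05587571,  0.19632431, -0.18743167]), 'moment': array([ 0.03514999, -0.00705617,  0.01303098]), 'width': 87.9964956128998}
```

View pics/scene0.png

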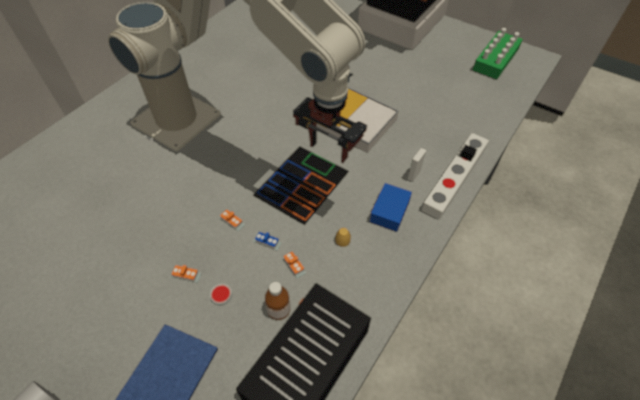

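View pics/side0.png

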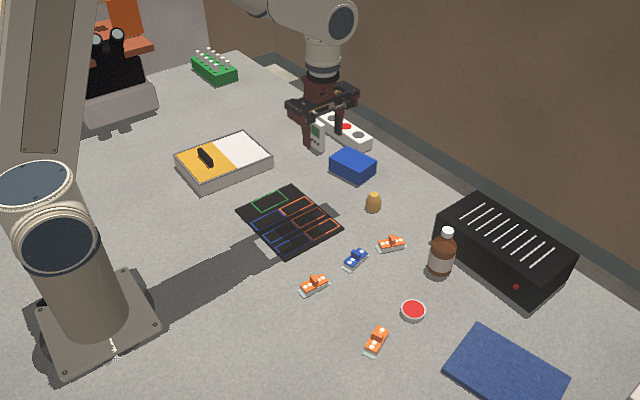

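Scene and side both show four chambers: in the side view, orange at (315,284), (376,340) and (391,243), and blue at (355,259). The vault is at (223,160) with its cover forward, and the carrier is at (290,220). Next I measure their poses.

```bash
cat >> h.py <<'E'
def pts(cam,thing,n=3,minscore=0.3):
    im,dep=viewer.get_image(cam);C=cal(cam);out=[]
    for m in masks_of(cam,thing)[:n]:
        if m["score"]<minscore: continue
        v,u=np.nonzero(m["pixels"]&(dep>0))
        if len(u)<8: continue
        out.append((m["score"],m["location"],world_d(C,np.c_[u,v],dep[v,u]),im[v,u]))
    return out
def rect(P):
    (c,s,a)=cv2.minAreaRect(P[:,:2].astype(np.float32))
    if s[0]<s[1]: s=(s[1],s[0]);a+=90
    return np.round(c,1),np.round(s,1),round((a+90)%180-90,1)
E
python3 - <<'E'
from h import *
for th in("vault","cover","carrier","blue1","orange1"):
    for sc,loc,P,col in pts("side",th,6):
        z=P[:,2]
        top={"vault":(34,50),"cover":(40,52),"carrier":(-3,15),"blue1":(5,45),"orange1":(5,45)}[th]
        Q=P[(z>top[0])&(z<top[1])]
        print(th,round(sc,2),np.round(loc),len(P),"z",np.percentile(z,[5,50,95]).round(), rect(Q) if len(Q)>5 else None)
E
```

```text
vault 0.82 [235. 162.] 2446 z [ 7. 40. 45.] (array([501.6, 336.6]), array([247.3, 198.4]), -0.7)
carrier 0.78 [290. 221.] 4431 z [ 4.  7. 10.] (array([522.3,  14.5]), array([247.8, 198.5]), -89.5)
carrier 0.51 [208. 162.] 1417 z [43. 46. 70.] None
blue1 0.63 [356. 258.] 371 z [ 3. 20. 36.] (array([ 560.5, -213.2]), array([69.2, 30.2]), 11.6)
blue1 0.35 [235. 158.] 2637 z [ 5. 40. 46.] (array([510. , 336.8]), array([265.1, 197.7]), -1.0)
orange1 0.88 [313. 284.] 461 z [ 1. 19. 35.] (array([ 432. , -214.9]), array([69.1, 31.7]), -5.7)
orange1 0.86 [372. 339.] 518 z [ 1. 19. 36.] (array([ 446. , -414.2]), array([73.4, 28.6]), 21.0)
orange1 0.54 [390. 246.] 373 z [ 2. 19. 36.] (array([ 666.2, -227.2]), array([67.7, 33.4]), -25.2)
```

```bash
python3 -m inch '[{"tx":-1.5,"ty":-4,"tz":0.5},{"tx":-1.5,"ty":-4.3,"tz":0.5},{"tx":-1.5,"ty":-4.3,"tz":0.5},{"tx":-1.5,"ty":-4.3,"tz":0.5},{"tx":-1.5,"ty":-4.3,"tz":0.5},{"tx":-1.5,"ty":-4.3,"tz":0.5},{"tx":-1.5,"ty":-4.3},{"tx":-1.5,"ty":-3.9},{}, {}]'
cat > vault.py <<'E'
from h import *
import sys
o=get_obs();print("t",round(o["t"],2),"tcp",o["ee_pos"].round(1),o["orientation"].round(4))
im,dep=viewer.get_image("wrist");C=cal("wrist");save(im,sys.argv[1])
v,u=np.nonzero(dep>0);P=world_d(C,np.c_[u,v],dep[v,u]);col=im[v,u].astype(int)
hsv=cv2.cvtColor(im,cv2.COLOR_RGB2HSV)[v,u].astype(int)
near=(abs(P[:,0]-500)<180)&(abs(P[:,1]-337)<130)
def rep(n,s):
    s=s&near
    if s.sum()<30: print(n,s.sum());return
    print(n,s.sum(),rect(P[s]),"z",np.percentile(P[s,2],[5,50,95]).round(1), "px",u[s].mean().round(),v[s].mean().round())
yel=(hsv[:,0]>15)&(hsv[:,0]<32)&(hsv[:,1]>120)&(hsv[:,2]>80)
rep("yellow",yel&(P[:,2]>38)&(P[:,2]<52))
rep("handle",(hsv[:,2]<70)&(P[:,2]>66)&(P[:,2]<76))
rep("white",(hsv[:,1]<40)&(hsv[:,2]>150)&(P[:,2]>36)&(P[:,2]<50))
rep("allwhite",(P[:,2]>35)&(P[:,2]<55))
rep("green",(hsv[:,0]>38)&(hsv[:,0]<85)&(hsv[:,1]>90))
E
python3 vault.py w1.png
```

```text
t 0.65 tcp [625.   -0.  222.7] [ 3.1416e+00 -0.0000e+00  1.0000e-04]
yellow 0
handle 0
white 0
allwhite 0
green 0$[0]: bad value
```

View pics/w1.png

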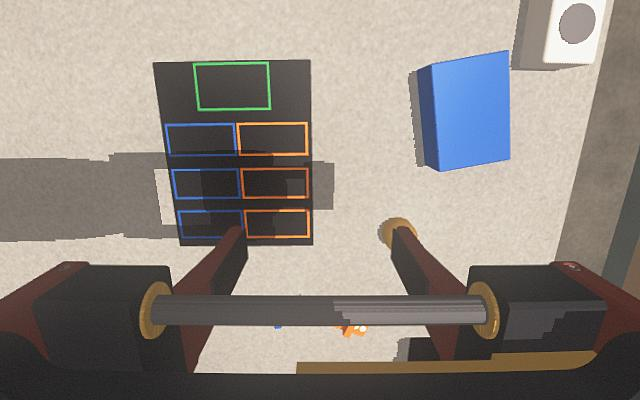

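The wrist picture shows the carrier at (235,150) with its outlines clear, and the fingertips at (240,230) and (398,230). The move was refused, so I'll try giving every field. While this view lasts I also measure the carrier's outlines.

```bash
cat > car.py <<'E'
from h import *
im,dep=viewer.get_image("wrist");C=cal("wrist")
hsv=cv2.cvtColor(im,cv2.COLOR_RGB2HSV)
S=[]
for n,lo,hi in(("green",40,85),("blue",98,125),("orange",5,22)):
    m=((hsv[...,0]>=lo)&(hsv[...,0]<=hi)&(hsv[...,1]>110)&(hsv[...,2]>60)).astype(np.uint8)
    m[:,:150]=0;m[:,320:]=0;m[250:]=0;m[:55]=0
    # fill outlines
    cs,_=cv2.findContours(m,cv2.RETR_CCOMP,cv2.CHAIN_APPROX_NONE)
    for c in cs:
        W=world_z(C,c.reshape(-1,2),6.0)
        r=rect(W)
        if r[1][0]>60: print(n,r)
E
python3 car.py
python3 -m inch '[{"tx":-1.5,"ty":-4,"tz":0.5,"ax":0,"ay":0,"az":0,"jaw":1},{"tx":-1.5,"ty":-4.3,"tz":0.5,"ax":0,"ay":0,"az":0,"jaw":1},{"tx":-1.5,"ty":-4.3,"tz":0.5,"ax":0,"ay":0,"az":0,"jaw":1},{"tx":-1.5,"ty":-4.3,"tz":0.5,"ax":0,"ay":0,"az":0,"jaw":1},{"tx":-1.5,"ty":-4.3,"tz":0.5,"ax":0,"ay":0,"az":0,"jaw":1},{"tx":-1.5,"ty":-4.3,"tz":0.5,"ax":0,"ay":0,"az":0,"jaw":1},{"tx":-1.5,"ty":-4.3,"tz":0,"ax":0,"ay":0,"az":0,"jaw":1},{"tx":-1.5,"ty":-3.9,"tz":0,"ax":0,"ay":0,"az":0,"jaw":1},{"tx":0,"ty":0,"tz":0,"ax":0,"ay":0,"az":0,"jaw":1}]'
python3 vault.py w1.png
```

```text
green (array([518.9, 106.8]), array([92.3, 55.7]), -0.4)
green (array([518.8, 107.2]), array([89. , 52.1]), 0.1)
blue (array([474.5, -73.9]), array([90.9, 42. ]), 0.1)
blue (array([474.1, -15.5]), array([91.1, 42.6]), 1.4)
blue (array([474.1, -15.6]), array([86. , 38.5]), 0.8)
blue (array([473.6,  42.5]), array([90.9, 42.1]), -0.2)
blue (array([473.5,  42.4]), array([86.3, 38.1]), 0.8)
orange (array([566.1, -73. ]), array([91.2, 43.2]), 0.1)
orange (array([566.4, -72.9]), array([85. , 37.3]), 0.1)
orange (array([565.3, -14.4]), array([91.1, 42.5]), 0.1)
orange (array([565.8, -14.3]), array([84.9, 37. ]), 0.0)
orange (array([565.1,  43.4]), array([92.2, 41.7]), -0.1)
orange (array([565.1,  43.5]), array([84.8, 36.7]), -0.1)
t: 1.88
ee_pos: [504.0, 339.3, 192.7]
orientation: [-3.141, -0.006, -0.0]
ft_force: [-0.3, -0.4, 0.4]
width: 88.1
t 1.88 tcp [504.  339.3 192.7] [-3.1411e+00 -5.6000e-03 -4.0000e-04]
yellow 14517 (array([446.6, 335.4]), array([173.9, 119.8]), 88.8) z [43.6 44.7 45.9] px 268.0 174.0
handle 791 (array([447. , 336.6]), array([78.5, 14.6]), 88.9) z [68.8 70.6 71.8] px 262.0 199.0
white 14517 (array([502.3, 335.3]), array([245.4, 189.7]), -1.3) z [38.6 39.9 44.9] px 370.0 165.0
allwhite 34028 (array([502.3, 335.3]), array([245.4, 189.7]), -1.3) z [38.9 43.5 45.7] px 319.0 173.0
green 25
```

View pics/w1.png

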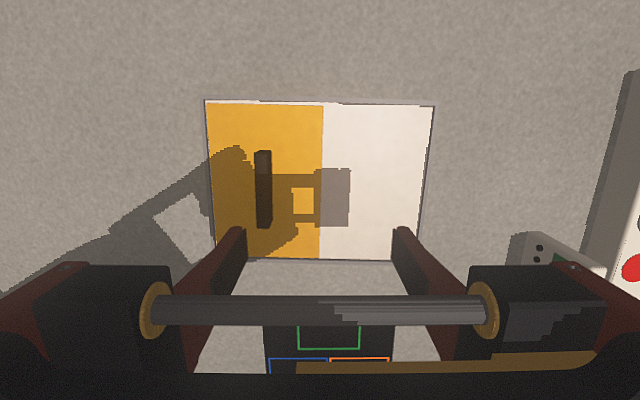

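The wrist picture shows the cover at home: yellow at (268,174), handle bar at (262,189), all of the block's top in view. Cover handle is at (447, 336.6), turned -1.2°. Grip it next.

```bash
python3 -m inch '[{"tx":-3,"ty":0.28,"tz":2,"ax":0,"ay":0,"az":1.2,"jaw":1},{"tx":-2.7,"ty":0,"tz":4,"ax":0,"ay":0,"az":0,"jaw":1},{"tx":0,"ty":0,"tz":4,"ax":0,"ay":0,"az":0,"jaw":1},{"tx":0,"ty":0,"tz":2.4,"ax":0,"ay":0,"az":0,"jaw":1},{"tx":0,"ty":0,"tz":2,"ax":0,"ay":0,"az":0,"jaw":1},{"tx":0,"ty":0,"tz":0,"ax":0,"ay":0,"az":0,"jaw":1}]'
```

```text
t: 2.68
ee_pos: [447.7, 333.1, 47.5]
orientation: [3.139, -0.035, -0.004]
ft_force: [0.1, -0.1, 0.4]
width: 87.6
```

```bash
python3 -m inch '[{"tx":0,"ty":0,"tz":-0.1,"ax":0,"ay":0,"az":0,"jaw":0.3},{"tx":0,"ty":0,"tz":0,"ax":0,"ay":0,"az":0,"jaw":0},{"tx":0,"ty":0,"tz":0,"ax":0,"ay":0,"az":0,"jaw":0},{"tx":0,"ty":0,"tz":0,"ax":0,"ay":0,"az":0,"jaw":0},{"tx":0,"ty":0,"tz":0,"ax":0,"ay":0,"az":0,"jaw":0},{"tx":0,"ty":0,"tz":0,"ax":0,"ay":0,"az":0,"jaw":0}]'; python3 -m inch '[{"tx":1.3,"ty":0,"tz":0,"ax":0,"ay":0,"az":0,"jaw":0},{"tx":1.3,"ty":0,"tz":0,"ax":0,"ay":0,"az":0,"jaw":0},{"tx":1.3,"ty":0,"tz":0,"ax":0,"ay":0,"az":0,"jaw":0},{"tx":1.3,"ty":0,"tz":0,"ax":0,"ay":0,"az":0,"jaw":0}]'
```

```text
t: 3.42
ee_pos: [448.0, 334.8, 49.7]
orientation: [-3.141, 0.033, -0.0]
ft_force: [0.3, -0.6, -0.1]
width: 31.3
t: 3.92
ee_pos: [501.0, 333.6, 49.6]
orientation: [3.141, -0.033, -0.0]
ft_force: [-1.3, -0.1, -0.6]
width: 13.6
```

```bash
python3 -m inch '[{"tx":1.3,"ty":0,"tz":0,"ax":0,"ay":0,"az":0,"jaw":0},{"tx":1.3,"ty":0,"tz":0,"ax":0,"ay":0,"az":0,"jaw":0},{"tx":1.3,"ty":0,"tz":0,"ax":0,"ay":0,"az":0,"jaw":0},{"tx":1,"ty":0,"tz":0,"ax":0,"ay":0,"az":0,"jaw":0},{"tx":0.6,"ty":0,"tz":0,"ax":0,"ay":0,"az":0,"jaw":0},{"tx":0.2,"ty":0,"tz":0,"ax":0,"ay":0,"az":0,"jaw":0},{"tx":0,"ty":0,"tz":0,"ax":0,"ay":0,"az":0,"jaw":0}]'
```

```text
t: 4.8
ee_pos: [556.8, 332.5, 49.6]
orientation: [3.141, -0.033, -0.0]
ft_force: [-0.8, -0.0, -2.0]
width: 13.6
```

```bash
python3 -m inch '[{"tx":0.1,"ty":0,"tz":0,"ax":0,"ay":0,"az":0,"jaw":0},{"tx":0.1,"ty":0,"tz":0,"ax":0,"ay":0,"az":0,"jaw":0},{"tx":0,"ty":0,"tz":0,"ax":0,"ay":0,"az":0,"jaw":0}]';python3 -m inch '[{"tx":0.1,"ty":0,"tz":0,"ax":0,"ay":0,"az":0,"jaw":0},{"tx":0,"ty":0,"tz":0,"ax":0,"ay":0,"az":0,"jaw":0}]'
```

```text
t: 5.18
ee_pos: [558.9, 332.5, 49.7]
orientation: [-3.141, 0.033, -0.0]
ft_force: [0.3, -0.8, -2.7]
width: 13.8
t: 5.42
ee_pos: [559.7, 332.5, 49.6]
orientation: [3.141, -0.033, -0.001]
ft_force: [-0.8, 0.8, -1.5]
width: 13.6
```

```bash
python3 -m inch '[{"tx":0.1,"ty":0,"tz":0,"ax":0,"ay":0,"az":0,"jaw":0},{"tx":0,"ty":0,"tz":0,"ax":0,"ay":0,"az":0,"jaw":0}]';python3 -m inch '[{"tx":0,"ty":0,"tz":0,"ax":0,"ay":0,"az":0,"jaw":0.34},{"tx":0,"ty":0,"tz":0,"ax":0,"ay":0,"az":0,"jaw":0.34},{"tx":0,"ty":0,"tz":-1,"ax":0,"ay":0,"az":0,"jaw":0.34},{"tx":0,"ty":0,"tz":-3,"ax":0,"ay":0,"az":0,"jaw":0.34},{"tx":-3,"ty":0,"tz":-4,"ax":0,"ay":0,"az":0,"jaw":0.34},{"tx":-3,"ty":0,"tz":-5,"ax":0,"ay":0,"az":0,"jaw":0.34},{"tx":-2,"ty":0,"tz":-1,"ax":0,"ay":0,"az":0,"jaw":0.34},{"tx":0,"ty":0,"tz":0,"ax":0,"ay":0,"az":0,"jaw":0.34}]'
python3 vault.py w2.png
python3 - <<'E'
from h import *
for th in("reference","red_slide","grey_slide"):
    for sc,loc,P,col in pts("wrist",th,1,0.2):
        Q=P[P[:,2]>28]; F=P[(P[:,2]<20)]
        print(th,round(sc,2),np.round(loc),len(P),"z",np.percentile(P[:,2],[5,50,95]).round(), "bar",rect(Q) if len(Q)>5 else None,"plate",rect(F) if len(F)>5 else None)
E
```

```text
t: 5.68
ee_pos: [559.7, 332.5, 49.7]
orientation: [3.141, -0.033, -0.004]
ft_force: [-6.1, 1.2, 1.5]
width: 13.7
t: 6.68
ee_pos: [480.4, 334.3, 190.7]
orientation: [-3.141, 0.031, -0.002]
ft_force: [0.1, -0.2, 0.2]
width: 29.9
t 6.67 tcp [480.4 334.3 190.7] [-3.1406e+00  3.1200e-02 -2.2000e-03]
yellow 14917 (array([560.4, 334.3]), array([174.8, 120.4]), 88.7) z [42.5 43.7 44.9] px 393.0 171.0
handle 16
white 5787 (array([502.7, 337.1]), array([244.8, 189. ]), -1.2) z [37.7 39.4 44.4] px 317.0 138.0
allwhite 26301 (array([502.7, 336.8]), array([245.1, 189.1]), -1.3) z [38.  43.3 44.8] px 354.0 169.0
green 1333 (array([473.7, 313.8]), array([135.8, 105.3]), -2.1) z [11.5 12.9 14.6] px 291.0 221.0
reference 0.72 [292. 221.] 1526 z [12. 13. 33.] bar (array([453.5, 312.9]), array([61.8, 44.3]), 41.2) plate (array([441.9, 279.3]), array([76.6, 39. ]), -0.9)
red_slide 0.65 [289. 124.] 2460 z [12. 14. 34.] bar (array([448. , 393.7]), array([30.2, 12.7]), 89.1) plate (array([446.8, 393.3]), array([75.9, 41.5]), -1.3)
grey_slide 0.79 [287. 174.] 1973 z [13. 14. 34.] bar (array([445.3, 340.2]), array([30. , 12.5]), 87.0) plate (array([444.2, 338.4]), array([74.1, 38.1]), -1.3)
```

View pics/w2.png

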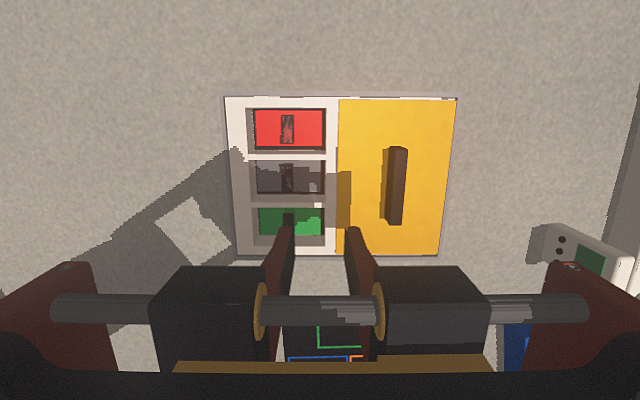

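The stop was felt (-6 N), so the cover is fully back. The green slide is in the near pocket at (291,221) px. Its plate is centred about (442, 280) mm, with the bar top at 34 mm.

```bash
python3 -m inch '[{"tx":-1.3,"ty":2,"tz":2,"ax":0,"ay":0,"az":0,"jaw":0.36},{"tx":-1.3,"ty":2,"tz":4,"ax":0,"ay":0,"az":0,"jaw":0.36},{"tx":-1.1,"ty":1.5,"tz":4,"ax":0,"ay":0,"az":0,"jaw":0.36},{"tx":0,"ty":0,"tz":3,"ax":0,"ay":0,"az":0,"jaw":0.36},{"tx":0,"ty":0,"tz":0,"ax":0,"ay":0,"az":0,"jaw":0.36}]'
python3 - <<'E'
from h import *
o=get_obs();print(o["ee_pos"].round(1))
im,dep=viewer.get_image("wrist");C=cal("wrist");save(im[130:330,150:450],"w3.png")
v,u=np.nonzero(dep>0);P=world_d(C,np.c_[u,v],dep[v,u])
s=(abs(P[:,0]-443)<12)&(abs(P[:,1]-281)<24)&(P[:,2]>27)&(P[:,2]<38);print(s.sum(),rect(P[s]))
E
```

```text
t: 7.65
ee_pos: [441.5, 278.8, 57.5]
orientation: [3.139, -0.034, -0.007]
ft_force: [0.4, -1.1, -0.6]
width: 31.7
[441.5 278.8  57.5]
1094 (array([443.3, 280.3]), array([39.3, 23.9]), 89.0)
```

View pics/w3.png

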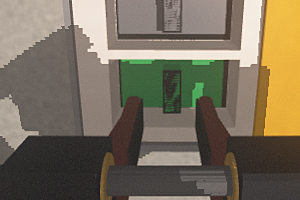

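The bar (crop (172,90)) sits centred between the fingertips, so I go down and grip.

```bash
python3 -m inch '[{"tx":0,"ty":0,"tz":2,"ax":0,"ay":0,"az":0,"jaw":0.36},{"tx":0,"ty":0,"tz":1.5,"ax":0,"ay":0,"az":0,"jaw":0.36},{"tx":0,"ty":0,"tz":0.5,"ax":0,"ay":0,"az":0,"jaw":0.36},{"tx":0,"ty":0,"tz":0,"ax":0,"ay":0,"az":0,"jaw":0},{"tx":0,"ty":0,"tz":0,"ax":0,"ay":0,"az":0,"jaw":0},{"tx":0,"ty":0,"tz":0,"ax":0,"ay":0,"az":0,"jaw":0},{"tx":0,"ty":0,"tz":0,"ax":0,"ay":0,"az":0,"jaw":0},{"tx":0,"ty":0,"tz":0,"ax":0,"ay":0,"az":0,"jaw":0}]';python3 -m inch '[{"tx":0,"ty":0,"tz":-1,"ax":0,"ay":0,"az":0,"jaw":0},{"tx":0,"ty":0,"tz":-2,"ax":0,"ay":0,"az":0,"jaw":0},{"tx":0,"ty":0,"tz":-3,"ax":0,"ay":0,"az":0,"jaw":0},{"tx":0,"ty":0,"tz":-3,"ax":0,"ay":0,"az":0,"jaw":0},{"tx":0,"ty":0,"tz":0,"ax":0,"ay":0,"az":0,"jaw":0}]'
python3 - <<'E'
from h import *
o=get_obs();print(o["ee_pos"].round(1),o["width"])
for sc,loc,P,col in pts("wrist","reference",1,0.2):
    h=o["ee_pos"][2]
    F=P[abs(P[:,2]-np.median(P[:,2]))<5]
    print(round(sc,2),np.round(loc),np.median(P[:,2])-h,rect(F))
E
```

```text
t: 8.7
ee_pos: [443.2, 280.1, 20.2]
orientation: [-3.141, 0.033, -0.001]
ft_force: [-0.7, -0.1, 6.3]
width: 11.7
t: 9.32
ee_pos: [444.1, 280.7, 111.9]
orientation: [-3.139, 0.033, -0.006]
ft_force: [-0.2, -0.0, -0.6]
width: 11.6
[444.1 280.7 111.9] 11.611172377510828
0.7 [322. 227.] -7.599448603736263 (array([443.6, 283.6]), array([75.6, 40.9]), -1.3)
```

```bash
python3 -m inch '[{"tx":0,"ty":0,"tz":0,"ax":0,"ay":0,"az":-1.6,"jaw":0},{"tx":1.2,"ty":2.5,"tz":0,"ax":0,"ay":0,"az":0,"jaw":0},{"tx":1.6,"ty":4.1,"tz":0,"ax":0,"ay":0,"az":0,"jaw":0},{"tx":1.8,"ty":4.5,"tz":0,"ax":0,"ay":0,"az":0,"jaw":0},{"tx":1.6,"ty":4.1,"tz":0,"ax":0,"ay":0,"az":0,"jaw":0},{"tx":1.2,"ty":2.5,"tz":0,"ax":0,"ay":0,"az":0,"jaw":0},{"tx":0,"ty":0,"tz":3.5,"ax":0,"ay":0,"az":0,"jaw":0},{"tx":0,"ty":0,"tz":3.5,"ax":0,"ay":0,"az":0,"jaw":0},{"tx":0,"ty":0,"tz":0,"ax":0,"ay":0,"az":0,"jaw":0},{"tx":0,"ty":0,"tz":0,"ax":0,"ay":0,"az":0,"jaw":0}]'
python3 - <<'E'
from h import *
o=get_obs();print(o["ee_pos"].round(1),o["width"])
im,dep=viewer.get_image("wrist");C=cal("wrist");save(im,"w4.png")
for sc,loc,P,col in pts("wrist","reference",1,0.2):
    F=P[abs(P[:,2]-np.median(P[:,2]))<4]
    print(round(sc,2),np.round(loc),np.median(P[:,2]),rect(F))
E
```

```text
t: 10.68
ee_pos: [518.1, 103.5, 39.8]
orientation: [3.141, 0.012, -0.001]
ft_force: [0.7, -0.5, -0.1]
width: 11.8
[518.1 103.5  39.8] 11.761524343250962
0.72 [318. 226.] 34.50290471693871 (array([519., 107.]), array([75.9, 41.1]), 0.6)
```

View pics/w4.png

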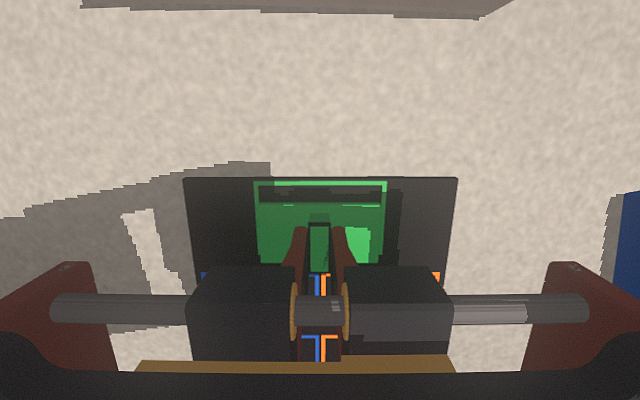

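The held slide (318,226) is centred over the green outline: its centre is (519, 107) against a target of (518.8, 107). Lowering.

```bash
python3 -m inch '[{"tx":0,"ty":0,"tz":1,"ax":0,"ay":0,"az":0,"jaw":0},{"tx":0,"ty":0,"tz":0.7,"ax":0,"ay":0,"az":0,"jaw":0},{"tx":0,"ty":0,"tz":0.3,"ax":0,"ay":0,"az":0,"jaw":0},{"tx":0,"ty":0,"tz":0,"ax":0,"ay":0,"az":0,"jaw":0}]';python3 -m inch '[{"tx":0,"ty":0,"tz":0.1,"ax":0,"ay":0,"az":0,"jaw":0},{"tx":0,"ty":0,"tz":0,"ax":0,"ay":0,"az":0,"jaw":0}]';python3 -m inch '[{"tx":0,"ty":0,"tz":0.1,"ax":0,"ay":0,"az":0,"jaw":0},{"tx":0,"ty":0,"tz":0,"ax":0,"ay":0,"az":0,"jaw":0}]'
```

```text
t: 11.32
ee_pos: [517.8, 103.3, 19.3]
orientation: [3.141, 0.011, -0.001]
ft_force: [-0.0, 0.0, -0.5]
width: 11.9
t: 11.58
ee_pos: [518.1, 103.4, 18.7]
orientation: [-3.142, -0.011, -0.0]
ft_force: [-0.5, 0.3, -0.8]
width: 11.8
t: 11.82
ee_pos: [518.2, 103.4, 18.2]
orientation: [-3.142, -0.011, -0.001]
ft_force: [-1.2, -0.9, 5.1]
width: 11.8
```

```bash
python3 -m inch '[{"tx":0,"ty":0,"tz":0,"ax":0,"ay":0,"az":0,"jaw":0.36},{"tx":0,"ty":0,"tz":0,"ax":0,"ay":0,"az":0,"jaw":0.36},{"tx":0,"ty":0,"tz":0,"ax":0,"ay":0,"az":0,"jaw":0.36},{"tx":0,"ty":0,"tz":-1,"ax":0,"ay":0,"az":0,"jaw":0.36},{"tx":0,"ty":0,"tz":-3,"ax":0,"ay":0,"az":0,"jaw":0.36},{"tx":0,"ty":0,"tz":-4,"ax":0,"ay":0,"az":0,"jaw":0.36},{"tx":0,"ty":0,"tz":-4,"ax":0,"ay":0,"az":0,"jaw":0.36},{"tx":0,"ty":0,"tz":0,"ax":0,"ay":0,"az":0,"jaw":0.36}]'
python3 - <<'E'
from h import *
for sc,loc,P,col in pts("wrist","reference",1,0.2):
    F=P[abs(P[:,2]-np.median(P[:,2]))<4]
    print(round(sc,2),np.round(loc),np.median(P[:,2]),rect(F))
E
python3 -m inch '[{"tx":0,"ty":0,"tz":0,"ax":0,"ay":0,"az":1.6,"jaw":0.36},{"tx":0.5,"ty":-3,"tz":0,"ax":0,"ay":0,"az":0,"jaw":0.36},{"tx":0.5,"ty":-4.5,"tz":0,"ax":0,"ay":0,"az":0,"jaw":0.36},{"tx":0.5,"ty":-4.5,"tz":0,"ax":0,"ay":0,"az":0,"jaw":0.36},{"tx":0.5,"ty":-4.5,"tz":0,"ax":0,"ay":0,"az":0,"jaw":0.36},{"tx":0.5,"ty":-4,"tz":0,"ax":0,"ay":0,"az":0,"jaw":0.36},{"tx":1.2,"ty":-2.6,"tz":0,"ax":0,"ay":0,"az":0,"jaw":0.36},{"tx":0,"ty":0,"tz":2,"ax":0,"ay":0,"az":0,"jaw":0.36},{"tx":0,"ty":0,"tz":2,"ax":0,"ay":0,"az":0,"jaw":0.36},{"tx":0,"ty":0,"tz":0,"ax":0,"ay":0,"az":0,"jaw":0.36},{"tx":0,"ty":0,"tz":0,"ax":0,"ay":0,"az":0,"jaw":0.36}]'
```

```text
t: 12.82
ee_pos: [520.3, 103.8, 141.1]
orientation: [-3.14, -0.011, -0.01]
ft_force: [-0.2, 0.3, -0.4]
width: 31.4
0.73 [318. 187.] 10.21634874407333 (array([516.4, 106.2]), array([74.1, 40.6]), 0.4)
t: 14.3
ee_pos: [559.7, 332.7, 97.3]
orientation: [3.141, -0.034, -0.001]
ft_force: [0.2, -0.6, -0.6]
width: 31.7
```

```bash
python3 -m inch '[{"tx":0,"ty":0,"tz":2.2,"ax":0,"ay":0,"az":0,"jaw":0.36},{"tx":0,"ty":0,"tz":1.8,"ax":0,"ay":0,"az":0,"jaw":0.36},{"tx":0,"ty":0,"tz":0.75,"ax":0,"ay":0,"az":0,"jaw":0.36},{"tx":0,"ty":0,"tz":0,"ax":0,"ay":0,"az":0,"jaw":0},{"tx":0,"ty":0,"tz":0,"ax":0,"ay":0,"az":0,"jaw":0},{"tx":0,"ty":0,"tz":0,"ax":0,"ay":0,"az":0,"jaw":0},{"tx":0,"ty":0,"tz":0,"ax":0,"ay":0,"az":0,"jaw":0}]';python3 -m inch '[{"tx":-0.6,"ty":0,"tz":0,"ax":0,"ay":0,"az":0,"jaw":0},{"tx":-1.3,"ty":0,"tz":0,"ax":0,"ay":0,"az":0,"jaw":0},{"tx":-1.3,"ty":0,"tz":0,"ax":0,"ay":0,"az":0,"jaw":0},{"tx":-1.3,"ty":0,"tz":0,"ax":0,"ay":0,"az":0,"jaw":0},{"tx":-1.3,"ty":0,"tz":0,"ax":0,"ay":0,"az":0,"jaw":0},{"tx":-1.3,"ty":0,"tz":0,"ax":0,"ay":0,"az":0,"jaw":0},{"tx":-1.3,"ty":0,"tz":0,"ax":0,"ay":0,"az":0,"jaw":0},{"tx":-1.3,"ty":0,"tz":0,"ax":0,"ay":0,"az":0,"jaw":0},{"tx":-1,"ty":0,"tz":0,"ax":0,"ay":0,"az":0,"jaw":0},{"tx":-0.4,"ty":0,"tz":0,"ax":0,"ay":0,"az":0,"jaw":0},{"tx":0,"ty":0,"tz":0,"ax":0,"ay":0,"az":0,"jaw":0}]'
```

```text
t: 15.18
ee_pos: [559.6, 333.7, 50.5]
orientation: [-3.141, 0.033, 0.0]
ft_force: [-2.4, 0.8, 0.9]
width: 14.2
t: 16.55
ee_pos: [448.3, 336.1, 50.4]
orientation: [-3.141, 0.033, 0.001]
ft_force: [-1.8, 1.1, 7.3]
width: 13.3
```

```bash
python3 -m inch '[{"tx":-0.1,"ty":0,"tz":0,"ax":0,"ay":0,"az":0,"jaw":0},{"tx":0,"ty":0,"tz":0,"ax":0,"ay":0,"az":0,"jaw":0}]';python3 -m inch '[{"tx":-0.1,"ty":0,"tz":0,"ax":0,"ay":0,"az":0,"jaw":0},{"tx":0,"ty":0,"tz":0,"ax":0,"ay":0,"az":0,"jaw":0}]';python3 -m inch '[{"tx":-0.1,"ty":0,"tz":0,"ax":0,"ay":0,"az":0,"jaw":0},{"tx":0,"ty":0,"tz":0,"ax":0,"ay":0,"az":0,"jaw":0}]'
```

```text
t: 16.8
ee_pos: [448.3, 336.1, 50.4]
orientation: [-3.141, 0.033, -0.001]
ft_force: [2.3, 0.6, 5.4]
width: 13.8
t: 17.05
ee_pos: [447.6, 336.2, 50.4]
orientation: [-3.141, 0.033, -0.002]
ft_force: [4.8, 0.3, 4.7]
width: 13.8
t: 17.3
ee_pos: [446.6, 336.3, 50.5]
orientation: [-3.141, 0.033, -0.002]
ft_force: [5.0, 0.7, 5.9]
width: 13.7
```

```bash
python3 -m inch '[{"tx":-0.1,"ty":0,"tz":0,"ax":0,"ay":0,"az":0,"jaw":0},{"tx":0,"ty":0,"tz":0,"ax":0,"ay":0,"az":0,"jaw":0}]';python3 -m inch '[{"tx":-0.1,"ty":0,"tz":0,"ax":0,"ay":0,"az":0,"jaw":0},{"tx":0,"ty":0,"tz":0,"ax":0,"ay":0,"az":0,"jaw":0}]'
```

```text
t: 17.55
ee_pos: [445.5, 336.3, 50.4]
orientation: [-3.141, 0.033, -0.002]
ft_force: [4.8, 0.3, 4.2]
width: 13.5
t: 17.8
ee_pos: [444.5, 336.3, 50.4]
orientation: [-3.141, 0.033, -0.001]
ft_force: [3.8, -0.2, 5.4]
width: 13.8
```

```bash
python3 -m inch '[{"tx":-0.1,"ty":0,"tz":0,"ax":0,"ay":0,"az":0,"jaw":0},{"tx":0,"ty":0,"tz":0,"ax":0,"ay":0,"az":0,"jaw":0}]';python3 -m inch '[{"tx":-0.1,"ty":0,"tz":0,"ax":0,"ay":0,"az":0,"jaw":0},{"tx":0,"ty":0,"tz":0,"ax":0,"ay":0,"az":0,"jaw":0}]'
```

```text
t: 18.05
ee_pos: [443.8, 336.2, 50.4]
orientation: [-3.141, 0.033, -0.002]
ft_force: [6.2, 0.8, 5.3]
width: 13.8
t: 18.3
ee_pos: [443.7, 336.2, 50.5]
orientation: [-3.14, 0.033, -0.005]
ft_force: [10.7, -1.8, 4.2]
width: 13.6
```

The front stop was felt (10.7 N) at x = 443.7, which is 116 mm from the back stop as expected, so the cover is home. I release and go to the chambers.

```bash
python3 -m inch '[{"tx":0,"ty":0,"tz":0,"ax":0,"ay":0,"az":0,"jaw":0.4},{"tx":0,"ty":0,"tz":0,"ax":0,"ay":0,"az":0,"jaw":0.4},{"tx":0,"ty":0,"tz":-0.5,"ax":0,"ay":0,"az":0,"jaw":0.4},{"tx":0,"ty":0,"tz":-3,"ax":0,"ay":0,"az":0,"jaw":0.4},{"tx":0,"ty":0,"tz":-5,"ax":0,"ay":0,"az":0,"jaw":0.4},{"tx":0,"ty":0,"tz":-5,"ax":0,"ay":0,"az":-1.2,"jaw":0.4},{"tx":0.6,"ty":3,"tz":-3,"ax":0,"ay":0,"az":0,"jaw":0.4},{"tx":0.6,"ty":3,"tz":-1.5,"ax":0,"ay":0,"az":0,"jaw":0.4},{"tx":0,"ty":0,"tz":0,"ax":0,"ay":0,"az":0,"jaw":0.4}]';python3 vault.py w5.png
python3 -m inch '[{"tx":1,"ty":4,"tz":0,"ax":0,"ay":0,"az":0,"jaw":0.4},{"tx":1,"ty":4.8,"tz":0,"ax":0,"ay":0,"az":0,"jaw":0.4},{"tx":1,"ty":5,"tz":0,"ax":0,"ay":0,"az":0,"jaw":0.4},{"tx":1,"ty":5,"tz":0,"ax":0,"ay":0,"az":0,"jaw":0.4},{"tx":1,"ty":5,"tz":0,"ax":0,"ay":0,"az":0,"jaw":0.4},{"tx":1,"ty":5,"tz":0,"ax":0,"ay":0,"az":0,"jaw":0.4},{"tx":1,"ty":5,"tz":0,"ax":0,"ay":0,"az":0,"jaw":0.4},{"tx":0.5,"ty":5,"tz":0,"ax":0,"ay":0,"az":0,"jaw":0.4},{"tx":0,"ty":5,"tz":0,"ax":0,"ay":0,"az":0,"jaw":0.4},{"tx":0,"ty":5,"tz":0,"ax":0,"ay":0,"az":0,"jaw":0.4},{"tx":0,"ty":5,"tz":0,"ax":0,"ay":0,"az":0,"jaw":0.4},{"tx":0,"ty":5,"tz":0,"ax":0,"ay":0,"az":0,"jaw":0.4}]'
python3 -m inch '[{"tx":0,"ty":4,"tz":0,"ax":0,"ay":0,"az":0,"jaw":0.4},{"tx":0,"ty":2.5,"tz":0,"ax":0,"ay":0,"az":0,"jaw":0.4},{"tx":0,"ty":0,"tz":0,"ax":0,"ay":0,"az":0,"jaw":0.4},{"tx":0,"ty":0,"tz":0,"ax":0,"ay":0,"az":0,"jaw":0.4}]'
cat > ch.py <<'E'
from h import *
import sys
def look(crop=None):
    o=get_obs();p=o["ee_pos"];r=o["orientation"];Rt=cv2.Rodrigues(np.array(r))[0]
    print("t",round(o["t"],2),"tcp",p.round(1),"yaw",round(np.degrees(np.arctan2(Rt[1,0],Rt[0,0])),1),"w",round(o["width"],1))
    for th in("blue1","orange1"):
        for sc,loc,P,col in pts("wrist",th,4,0.3):
            L=P[(P[:,2]>15)&(P[:,2]<23)];T=P[P[:,2]>30]
            print(th,round(sc,2),np.round(loc),"lid",rect(L) if len(L)>9 else len(L),"tab",rect(T) if len(T)>9 else len(T),"zmax",np.percentile(P[:,2],98).round(1))
            if len(L)>9:
                c,s,a=rect(L);d=(c-p[:2])@Rt[:2,:2];print("   to lid centre: tx %.2f ty %.2f"%tuple(d/10),"yaw",a)
if __name__=="__main__": look()
E
python3 ch.py; python3 -c "
from h import *
save(viewer.get_image('wrist')[0],'w6.png')"
```

```text
t: 19.42
ee_pos: [454.3, 275.1, 231.6]
orientation: [-3.141, 0.003, -0.003]
ft_force: [-0.1, -0.2, -0.4]
width: 35.2
t 19.43 tcp [454.3 275.1 231.6] [-3.1406e+00  3.1000e-03 -2.5000e-03]
yellow 14577 (array([443.5, 339. ]), array([171.8, 120.2]), 88.7) z [42.6 43.9 45.1] px 310.0 117.0
handle 11
white 16870 (array([501.9, 337.9]), array([245.4, 189.3]), -1.3) z [37.5 38.9 44. ] px 404.0 115.0
allwhite 33674 (array([501.8, 337.9]), array([245.6, 189.4]), -1.2) z [37.8 42.6 44.9] px 360.0 117.0
green 38 (array([453.1, 287.4]), array([126.,  42.]), -0.9) z [248.  267.9 351.1] px 290.0 320.0
t: 20.98
ee_pos: [529.1, -312.4, 228.8]
orientation: [-3.14, -0.001, 0.002]
ft_force: [-0.5, -0.1, -0.8]
width: 35.2
t: 21.48
ee_pos: [529.0, -375.5, 229.6]
orientation: [-3.14, -0.001, 0.001]
ft_force: [-0.9, 0.4, -0.2]
width: 35.1
t 21.48 tcp [ 529.  -375.5  229.6] yaw 0.0 w 35.1
blue1 0.71 [347.  35.] lid (array([ 563.2, -211.8]), array([63.1, 27.9]), 12.0) tab (array([ 563. , -211.5]), array([24.1, 10.3]), -77.6) zmax 36.7
   to lid centre: tx 3.43 ty -16.37 yaw 12.0
orange1 0.87 [435.  49.] lid (array([ 668. , -227.8]), array([62.6, 28. ]), -21.8) tab (array([ 668.4, -228.5]), array([24.1, 10.8]), 66.8) zmax 36.6
   to lid centre: tx 13.91 ty -14.76 yaw -21.8
orange1 0.83 [240.  37.] lid (array([ 434.9, -214.8]), array([62. , 28.5]), -2.7) tab (array([ 435.6, -214.7]), array([24.9, 10.3]), 86.1) zmax 36.6
   to lid centre: tx -9.40 ty -16.08 yaw -2.7
orange1 0.74 [260. 200.] lid (array([ 449.2, -414.5]), array([62.6, 28.3]), 21.2) tab (array([ 449.2, -414. ]), array([23.5, 10.4]), -68.7) zmax 36.8
   to lid centre: tx -7.98 ty 3.89 yaw 21.2
```

View pics/w6.png

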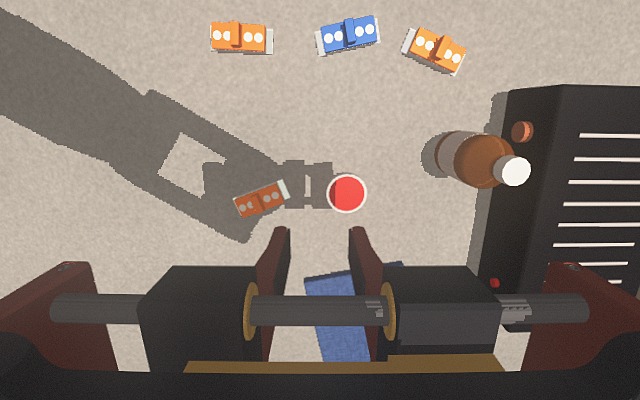

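The wrist picture shows all four chambers: orange (240,37), blue (347,35), orange (435,49) and orange (260,200). The dish is at (346,193) and the bottle at (485,165). I pick up the nearest orange chamber first.

```bash
cat > go.py <<'E'
from h import *
import sys
x,y,z,yaw=map(float,sys.argv[1:5])
o=get_obs();p=o["ee_pos"];Rt=cv2.Rodrigues(np.array(o["orientation"]))[0]
y0=np.degrees(np.arctan2(Rt[1,0],Rt[0,0]));a=np.radians(yaw)
d=np.array([x,y])-p[:2]
print("tcp",p.round(1),"yaw",y0.round(1),"az",round(y0-yaw,1),"then tx %.2f ty %.2f tz %.2f"%((d@[np.cos(a),np.sin(a)])/10,(d@[np.sin(a),-np.cos(a)])/10,(p[2]-z)/10))
E
python3 go.py 449.2 -414.3 60 21.2
```

```text
tcp [ 529.2 -376.   230.4] yaw 0.1 az -21.1 then tx -8.84 ty 0.68 tz 17.04
```

```bash
python3 -m inch '[{"tx":0,"ty":0,"tz":0,"ax":0,"ay":0,"az":-7,"jaw":0.4},{"tx":0,"ty":0,"tz":0,"ax":0,"ay":0,"az":-7,"jaw":0.4},{"tx":0,"ty":0,"tz":0,"ax":0,"ay":0,"az":-7.1,"jaw":0.4},{"tx":-3,"ty":0.2,"tz":3,"ax":0,"ay":0,"az":0,"jaw":0.4},{"tx":-3,"ty":0.2,"tz":4,"ax":0,"ay":0,"az":0,"jaw":0.4},{"tx":-2.8,"ty":0.3,"tz":4,"ax":0,"ay":0,"az":0,"jaw":0.4},{"tx":0,"ty":0,"tz":4,"ax":0,"ay":0,"az":0,"jaw":0.4},{"tx":0,"ty":0,"tz":2,"ax":0,"ay":0,"az":0,"jaw":0.4},{"tx":0,"ty":0,"tz":0,"ax":0,"ay":0,"az":0,"jaw":0.4},{"tx":0,"ty":0,"tz":0,"ax":0,"ay":0,"az":0,"jaw":0.4}]'
python3 ch.py;python3 go.py 449.2 -414.3 22 21.2; python3 -c "
from h import *
save(viewer.get_image('wrist')[0][100:340,150:500],'w7.png')"
```

```text
t: 22.98
ee_pos: [450.5, -415.6, 61.5]
orientation: [3.087, 0.576, 0.002]
ft_force: [0.7, -0.2, 1.5]
width: 35.4
t 22.98 tcp [ 450.5 -415.6   61.5] yaw 21.1 w 35.4
blue1 0.71 [591.  13.] lid (array([ 564. , -217.8]), array([62.9, 17. ]), 12.5) tab (array([ 564.8, -221.2]), array([12.2,  5.9]), 14.1) zmax 36.0
   to lid centre: tx 17.72 ty -14.36 yaw 12.5
orange1 0.61 [315. 210.] lid (array([ 448.1, -413.8]), array([61.4, 28.2]), 21.1) tab (array([ 448.7, -413.3]), array([47.2, 24. ]), 14.1) zmax 36.3
   to lid centre: tx -0.16 ty -0.26 yaw 21.1
tcp [ 450.1 -415.6   61.5] yaw 21.1 az -0.1 then tx -0.04 ty -0.16 tz 3.95
```

View pics/w7.png

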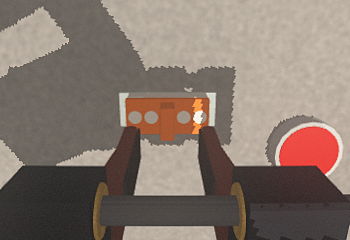

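The chamber is centred between the fingers in the crop, around (167,115), so I go down, grip and lift.

```bash
python3 -m inch '[{"tx":-0.1,"ty":-0.2,"tz":1.5,"ax":0,"ay":0,"az":0,"jaw":0.4},{"tx":0,"ty":0,"tz":1.5,"ax":0,"ay":0,"az":0,"jaw":0.4},{"tx":0,"ty":0,"tz":0.9,"ax":0,"ay":0,"az":0,"jaw":0.4},{"tx":0,"ty":0,"tz":0,"ax":0,"ay":0,"az":0,"jaw":0},{"tx":0,"ty":0,"tz":0,"ax":0,"ay":0,"az":0,"jaw":0},{"tx":0,"ty":0,"tz":0,"ax":0,"ay":0,"az":0,"jaw":0},{"tx":0,"ty":0,"tz":0,"ax":0,"ay":0,"az":0,"jaw":0},{"tx":0,"ty":0,"tz":0,"ax":0,"ay":0,"az":0,"jaw":0}]';python3 -m inch '[{"tx":0,"ty":0,"tz":-1,"ax":0,"ay":0,"az":0,"jaw":0},{"tx":0,"ty":0,"tz":-3,"ax":0,"ay":0,"az":0,"jaw":0},{"tx":0,"ty":0,"tz":-4,"ax":0,"ay":0,"az":0,"jaw":0},{"tx":0,"ty":0,"tz":-3,"ax":0,"ay":0,"az":0,"jaw":0},{"tx":0,"ty":0,"tz":0,"ax":0,"ay":0,"az":0,"jaw":0}]'
cat > held.py <<'E'
from h import *
import sys
th,ex,ey,eyaw=sys.argv[1],*map(float,sys.argv[2:5])   # place centre and yaw
o=get_obs();p=o["ee_pos"];Rt=cv2.Rodrigues(np.array(o["orientation"]))[0]
y0=np.degrees(np.arctan2(Rt[1,0],Rt[0,0]));a=np.radians(eyaw)
im,dep=viewer.get_image("wrist");C=cal("wrist")
best=None
for m in masks_of("wrist",th):
    v,u=np.nonzero(m["pixels"]&(dep>0));P=world_d(C,np.c_[u,v],dep[v,u])
    P=P[np.linalg.norm(P[:,:2]-p[:2],axis=1)<60]
    P=P[abs(P[:,2]-p[2]+3)<12]
    if len(P)>60 and best is None: best=(m["score"],m["location"],P)
if best is None: print("held not seen",p);sys.exit()
P=best[2];lz=np.median(P[:,2]);L=P[abs(P[:,2]-lz)<3]
c,s,yw=rect(L);print("tcp",p.round(1),"yaw",y0.round(1),"w",o["width"].round(1),"score",round(best[0],2),"lid",c,s,yw,"lid z rel tcp",round(lz-p[2],1))
off=(c-p[:2])@Rt[:2,:2]; print("offset in tool cm",(off/10).round(2))
rel=yw-y0; ty=eyaw-rel # tool yaw needed
b=np.radians(ty);tx_,ty_=np.array([np.cos(b),np.sin(b)]),np.array([np.sin(b),-np.cos(b)])
tcp=np.array([ex,ey])-off[0]*tx_-off[1]*ty_; d=tcp-p[:2]
print("az %.1f then tx %.2f ty %.2f ; underside z %.1f"%(y0-ty,d@tx_/10,d@ty_/10,lz-20))
E
python3 held.py orange1 565.1 43.4 0.5
```

```text
t: 24.22
ee_pos: [447.6, -413.6, 21.1]
orientation: [-3.088, -0.575, 0.0]
ft_force: [0.4, -0.2, -1.1]
width: 10.0
t: 24.85
ee_pos: [449.1, -415.0, 134.3]
orientation: [3.084, 0.574, 0.005]
ft_force: [-0.3, 0.2, -0.6]
width: 10.2Traceback (most recent call last):
  File "held.py", line 15, in <module>
    c,s,yw=rect(L);print("tcp",p.round(1),"yaw",y0.round(1),"w",o["width"].round(1),"score",round(best[0],2),"lid",c,s,yw,"lid z rel tcp",round(lz-p[2],1))
                                                                ^^^^^^^^^^^^^^^^
AttributeError: 'float' object has no attribute 'round'
```

```bash
sed -i 's/o\["width"\].round(1)/round(o["width"],1)/' held.py; python3 held.py orange1 565.1 43.4 0.5
```

```text
tcp [ 447.6 -413.5  131.2] yaw 21.1 w 10.0 score 0.73 lid [ 447.6 -413.3] [61.8 28.3] 21.1 lid z rel tcp -1.9
offset in tool cm [ 0.01 -0.02]
az 20.6 then tx 12.15 ty -45.57 ; underside z 109.4
```

```bash
python3 -m inch '[{"tx":0,"ty":0,"tz":0,"ax":0,"ay":0,"az":10.3,"jaw":0},{"tx":0,"ty":0,"tz":0,"ax":0,"ay":0,"az":10.3,"jaw":0},{"tx":0.5,"ty":-2.5,"tz":0,"ax":0,"ay":0,"az":0,"jaw":0},{"tx":1.2,"ty":-4.5,"tz":0,"ax":0,"ay":0,"az":0,"jaw":0},{"tx":1.4,"ty":-5.1,"tz":0,"ax":0,"ay":0,"az":0,"jaw":0},{"tx":1.4,"ty":-5.1,"tz":0,"ax":0,"ay":0,"az":0,"jaw":0},{"tx":1.4,"ty":-5.1,"tz":0,"ax":0,"ay":0,"az":0,"jaw":0},{"tx":1.4,"ty":-5.1,"tz":0,"ax":0,"ay":0,"az":0,"jaw":0},{"tx":1.4,"ty":-5.1,"tz":0,"ax":0,"ay":0,"az":0,"jaw":0},{"tx":1.4,"ty":-5.1,"tz":0,"ax":0,"ay":0,"az":0,"jaw":0},{"tx":1.2,"ty":-4.5,"tz":0,"ax":0,"ay":0,"az":0,"jaw":0},{"tx":0.8,"ty":-3.5,"tz":0,"ax":0,"ay":0,"az":0,"jaw":0}]';python3 -m inch '[{"tx":0,"ty":0,"tz":3,"ax":0,"ay":0,"az":0,"jaw":0},{"tx":0,"ty":0,"tz":3,"ax":0,"ay":0,"az":0,"jaw":0},{"tx":0,"ty":0,"tz":2,"ax":0,"ay":0,"az":0,"jaw":0},{"tx":0,"ty":0,"tz":0,"ax":0,"ay":0,"az":0,"jaw":0},{"tx":0,"ty":0,"tz":0,"ax":0,"ay":0,"az":0,"jaw":0}]';python3 held.py orange1 565.1 43.4 0.5
```

```text
t: 26.55
ee_pos: [563.6, 46.4, 130.3]
orientation: [-3.141, -0.022, 0.003]
ft_force: [0.4, -0.1, -0.8]
width: 9.7
t: 27.18
ee_pos: [564.5, 43.9, 51.4]
orientation: [-3.142, -0.016, 0.0]
ft_force: [0.2, -0.3, -0.9]
width: 9.7
tcp [564.5  43.9  51.4] yaw 0.6 w 9.7 score 0.78 lid [565.1  43.4] [61.6 28. ] 0.7 lid z rel tcp -0.7
offset in tool cm [0.06 0.05]
az 0.2 then tx 0.00 ty -0.00 ; underside z 30.7
```

```bash
python3 -m inch '[{"tx":0,"ty":0,"tz":1.2,"ax":0,"ay":0,"az":0,"jaw":0},{"tx":0,"ty":0,"tz":0.8,"ax":0,"ay":0,"az":0,"jaw":0},{"tx":0,"ty":0,"tz":0.3,"ax":0,"ay":0,"az":0,"jaw":0},{"tx":0,"ty":0,"tz":0,"ax":0,"ay":0,"az":0,"jaw":0}]';python3 -m inch '[{"tx":0,"ty":0,"tz":0.1,"ax":0,"ay":0,"az":0,"jaw":0},{"tx":0,"ty":0,"tz":0,"ax":0,"ay":0,"az":0,"jaw":0}]'
```

```text
t: 27.78
ee_pos: [564.4, 43.3, 27.8]
orientation: [3.142, 0.014, -0.001]
ft_force: [-0.1, -0.6, -1.2]
width: 9.8
t: 28.02
ee_pos: [564.8, 43.4, 27.3]
orientation: [-3.142, -0.014, -0.0]
ft_force: [0.2, -0.3, -0.8]
width: 10.0
```

```bash
python3 -m inch '[{"tx":0,"ty":0,"tz":0.1,"ax":0,"ay":0,"az":0,"jaw":0},{"tx":0,"ty":0,"tz":0,"ax":0,"ay":0,"az":0,"jaw":0}]';python3 -m inch '[{"tx":0,"ty":0,"tz":0,"ax":0,"ay":0,"az":0,"jaw":0.4},{"tx":0,"ty":0,"tz":0,"ax":0,"ay":0,"az":0,"jaw":0.4},{"tx":0,"ty":0,"tz":0,"ax":0,"ay":0,"az":0,"jaw":0.4},{"tx":0,"ty":0,"tz":-1,"ax":0,"ay":0,"az":0,"jaw":0.4},{"tx":0,"ty":0,"tz":-3,"ax":0,"ay":0,"az":0,"jaw":0.4},{"tx":0,"ty":0,"tz":-4,"ax":0,"ay":0,"az":0,"jaw":0.4},{"tx":0,"ty":0,"tz":-4,"ax":0,"ay":0,"az":0,"jaw":0.4},{"tx":0,"ty":0,"tz":0,"ax":0,"ay":0,"az":0,"jaw":0.4},{"tx":0,"ty":0,"tz":0,"ax":0,"ay":0,"az":0,"jaw":0.4}]';python3 ch.py
python3 -m inch '[{"tx":0,"ty":0,"tz":0,"ax":0,"ay":0,"az":3.2,"jaw":0.4},{"tx":-1.5,"ty":3,"tz":0,"ax":0,"ay":0,"az":0,"jaw":0.4},{"tx":-1.9,"ty":4.5,"tz":0,"ax":0,"ay":0,"az":0,"jaw":0.4},{"tx":-1.9,"ty":4.5,"tz":0,"ax":0,"ay":0,"az":0,"jaw":0.4},{"tx":-1.9,"ty":4.5,"tz":0,"ax":0,"ay":0,"az":0,"jaw":0.4},{"tx":-1.9,"ty":4.5,"tz":0,"ax":0,"ay":0,"az":0,"jaw":0.4},{"tx":-1.6,"ty":3,"tz":0,"ax":0,"ay":0,"az":0,"jaw":0.4},{"tx":-1,"ty":2.3,"tz":0,"ax":0,"ay":0,"az":0,"jaw":0.4},{"tx":0,"ty":0,"tz":4,"ax":0,"ay":0,"az":0,"jaw":0.4},{"tx":0,"ty":0,"tz":3,"ax":0,"ay":0,"az":0,"jaw":0.4},{"tx":0,"ty":0,"tz":1.5,"ax":0,"ay":0,"az":0,"jaw":0.4},{"tx":0,"ty":0,"tz":0,"ax":0,"ay":0,"az":0,"jaw":0.4}]';python3 ch.py
```

```text
t: 28.28
ee_pos: [564.9, 43.4, 26.7]
orientation: [-3.142, -0.014, -0.001]
ft_force: [-1.7, -0.1, 5.1]
width: 10.0
t: 29.4
ee_pos: [563.9, 43.3, 145.8]
orientation: [3.142, 0.014, -0.002]
ft_force: [0.2, -0.5, 0.3]
width: 35.3
t 29.4 tcp [563.9  43.3 145.8] yaw 0.5 w 35.3
blue1 0.38 [335. 358.] lid 0 tab 0 zmax 4.5
orange1 0.84 [317. 188.] lid (array([565.4,  56.4]), array([58.2,  0.8]), 0.8) tab (array([564.6,  43.2]), array([23.2,  9.6]), -89.5) zmax 42.4
   to lid centre: tx 0.16 ty -1.30 yaw 0.8
t: 31.1
ee_pos: [434.8, -213.4, 60.1]
orientation: [-3.14, 0.074, 0.004]
ft_force: [-0.4, -0.0, 0.3]
width: 35.1
t 31.1 tcp [ 434.8 -213.4   60.1] yaw -2.7 w 35.1
blue1 0.72 [489. 205.] lid (array([ 564. , -211.3]), array([63.1, 28.4]), 12.0) tab (array([ 563.4, -210.9]), array([23.2, 10.9]), -78.8) zmax 37.4
   to lid centre: tx 12.90 ty -0.81 yaw 12.0
orange1 0.93 [601. 214.] lid (array([ 667.3, -227. ]), array([62.6, 28.3]), -21.8) tab (array([ 665.4, -227.1]), array([25. , 11.3]), 85.8) zmax 36.6
   to lid centre: tx 23.29 ty 0.27 yaw -21.8
orange1 0.57 [325. 164.] lid (array([ 441.7, -176.7]), array([61.6, 28.3]), -3.7) tab (array([ 441.7, -175.9]), array([23. ,  9.8]), 87.3) zmax 36.8
   to lid centre: tx 0.52 ty -3.70 yaw -3.7
orange1 0.3 [426.  30.] lid 0 tab 0 zmax 7.7
```

The first orange chamber lies at (564.6, 43.2). The second one was knocked about 4 cm aside and is now at (441.7, -176.5), yaw -3.7. I correct for that and grip it.

```bash
python3 -m inch '[{"tx":0,"ty":0,"tz":0,"ax":0,"ay":0,"az":1,"jaw":0.4},{"tx":0.3,"ty":-1.8,"tz":0,"ax":0,"ay":0,"az":0,"jaw":0.4},{"tx":0.2,"ty":-1.9,"tz":0,"ax":0,"ay":0,"az":0,"jaw":0.4},{"tx":0,"ty":0,"tz":0,"ax":0,"ay":0,"az":0,"jaw":0.4},{"tx":0,"ty":0,"tz":0,"ax":0,"ay":0,"az":0,"jaw":0.4}]';python3 ch.py
```

```text
t: 31.92
ee_pos: [443.1, -177.0, 61.3]
orientation: [3.14, -0.1, 0.0]
ft_force: [0.6, -0.5, 0.8]
width: 35.1
t 31.93 tcp [ 443.1 -177.    61.3] yaw -3.7 w 35.1
blue1 0.86 [475. 246.] lid (array([ 562.7, -210.8]), array([61.9, 29.1]), 11.7) tab (array([ 562.8, -211.5]), array([25.7, 10. ]), -77.9) zmax 36.3
   to lid centre: tx 12.16 ty 2.61 yaw 11.7
orange1 0.78 [592. 253.] lid (array([ 668.3, -226.7]), array([63.7, 28. ]), -22.6) tab (array([ 596.3, -194.5]), array([170.2,  24.1]), -24.3) zmax 36.5
   to lid centre: tx 22.80 ty 3.52 yaw -22.6
orange1 0.67 [316. 211.] lid (array([ 441.5, -176.2]), array([61.4, 27.9]), -3.8) tab (array([ 442.2, -176. ]), array([49.3, 23.2]), -5.3) zmax 36.6
   to lid centre: tx -0.16 ty -0.07 yaw -3.8
```

```bash
python3 -m inch '[{"tx":-0.1,"ty":-0.1,"tz":1.5,"ax":0,"ay":0,"az":0,"jaw":0.4},{"tx":0,"ty":0,"tz":1.5,"ax":0,"ay":0,"az":0,"jaw":0.4},{"tx":0,"ty":0,"tz":0.9,"ax":0,"ay":0,"az":0,"jaw":0.4},{"tx":0,"ty":0,"tz":0,"ax":0,"ay":0,"az":0,"jaw":0},{"tx":0,"ty":0,"tz":0,"ax":0,"ay":0,"az":0,"jaw":0},{"tx":0,"ty":0,"tz":0,"ax":0,"ay":0,"az":0,"jaw":0},{"tx":0,"ty":0,"tz":0,"ax":0,"ay":0,"az":0,"jaw":0},{"tx":0,"ty":0,"tz":0,"ax":0,"ay":0,"az":0,"jaw":0}]';python3 -m inch '[{"tx":0,"ty":0,"tz":-1,"ax":0,"ay":0,"az":0,"jaw":0},{"tx":0,"ty":0,"tz":-3,"ax":0,"ay":0,"az":0,"jaw":0},{"tx":0,"ty":0,"tz":-4,"ax":0,"ay":0,"az":0,"jaw":0},{"tx":0,"ty":0,"tz":0,"ax":0,"ay":0,"az":0,"jaw":0},{"tx":0,"ty":0,"tz":0,"ax":0,"ay":0,"az":0,"jaw":0}]';python3 held.py orange1 565.6 -14.4 0.5
```

```text
t: 33.12
ee_pos: [441.9, -176.2, 22.3]
orientation: [3.14, -0.101, 0.0]
ft_force: [0.6, -0.1, 0.0]
width: 9.7
t: 33.75
ee_pos: [441.7, -176.1, 102.3]
orientation: [3.14, -0.101, 0.001]
ft_force: [-0.3, 0.1, -1.2]
width: 9.6
tcp [ 441.7 -176.1  102.3] yaw -3.7 w 9.6 score 0.68 lid [ 441.5 -176.2] [61.6 28.8] -4.0 lid z rel tcp -2.9
offset in tool cm [-0.02  0.01]
az -4.5 then tx 12.63 ty -16.01 ; underside z 79.4
```

```bash
python3 -m inch '[{"tx":0,"ty":0,"tz":0,"ax":0,"ay":0,"az":-4.4,"jaw":0},{"tx":1.6,"ty":-2,"tz":0,"ax":0,"ay":0,"az":0,"jaw":0},{"tx":3,"ty":-4,"tz":0,"ax":0,"ay":0,"az":0,"jaw":0},{"tx":3.4,"ty":-4,"tz":0,"ax":0,"ay":0,"az":0,"jaw":0},{"tx":3,"ty":-4,"tz":0,"ax":0,"ay":0,"az":0,"jaw":0},{"tx":1.6,"ty":-2,"tz":0,"ax":0,"ay":0,"az":0,"jaw":0},{"tx":0,"ty":0,"tz":2.5,"ax":0,"ay":0,"az":0,"jaw":0},{"tx":0,"ty":0,"tz":2.5,"ax":0,"ay":0,"az":0,"jaw":0},{"tx":0,"ty":0,"tz":0,"ax":0,"ay":0,"az":0,"jaw":0},{"tx":0,"ty":0,"tz":0,"ax":0,"ay":0,"az":0,"jaw":0}]';python3 held.py orange1 565.6 -14.4 0.5
```

```text
t: 35.1
ee_pos: [565.8, -14.7, 52.1]
orientation: [-3.141, -0.019, 0.001]
ft_force: [-1.2, -0.1, -0.3]
width: 9.6
tcp [565.8 -14.7  52.1] yaw 0.7 w 9.6 score 0.93 lid [566.5 -14.9] [61.7 28.5] 1.0 lid z rel tcp -1.9
offset in tool cm [0.07 0.02]
az 0.5 then tx -0.09 ty -0.05 ; underside z 30.2
```

```bash
python3 -m inch '[{"tx":-0.1,"ty":0,"tz":1.2,"ax":0,"ay":0,"az":0.4,"jaw":0},{"tx":0,"ty":0,"tz":0.8,"ax":0,"ay":0,"az":0,"jaw":0},{"tx":0,"ty":0,"tz":0.3,"ax":0,"ay":0,"az":0,"jaw":0},{"tx":0,"ty":0,"tz":0,"ax":0,"ay":0,"az":0,"jaw":0}]';python3 -m inch '[{"tx":0,"ty":0,"tz":0.1,"ax":0,"ay":0,"az":0,"jaw":0},{"tx":0,"ty":0,"tz":0,"ax":0,"ay":0,"az":0,"jaw":0}]'
```

```text
t: 35.7
ee_pos: [564.7, -14.6, 28.8]
orientation: [-3.142, -0.008, 0.001]
ft_force: [-0.1, 0.2, -0.4]
width: 9.8
t: 35.95
ee_pos: [565.0, -14.6, 28.3]
orientation: [3.142, 0.008, 0.0]
ft_force: [0.5, 0.2, -0.2]
width: 9.6
```

```bash
python3 -m inch '[{"tx":0,"ty":0,"tz":0.1,"ax":0,"ay":0,"az":0,"jaw":0},{"tx":0,"ty":0,"tz":0,"ax":0,"ay":0,"az":0,"jaw":0}]';python3 -m inch '[{"tx":0,"ty":0,"tz":0,"ax":0,"ay":0,"az":0,"jaw":0.4},{"tx":0,"ty":0,"tz":0,"ax":0,"ay":0,"az":0,"jaw":0.4},{"tx":0,"ty":0,"tz":0,"ax":0,"ay":0,"az":0,"jaw":0.4},{"tx":0,"ty":0,"tz":-1,"ax":0,"ay":0,"az":0,"jaw":0.4},{"tx":0,"ty":0,"tz":-3,"ax":0,"ay":0,"az":0,"jaw":0.4},{"tx":0,"ty":0,"tz":-4,"ax":0,"ay":0,"az":0,"jaw":0.4},{"tx":0,"ty":0,"tz":-4,"ax":0,"ay":0,"az":0,"jaw":0.4},{"tx":0,"ty":0,"tz":0,"ax":0,"ay":0,"az":0,"jaw":0.4}]'
python3 - <<'E'
from h import *
im,dep=viewer.get_image("side");C=cal("side")
v,u=np.nonzero(dep>0);P=world_d(C,np.c_[u,v],dep[v,u])
for lo,hi in((30,60),(60,95),(95,140)):
    s=(P[:,2]>lo)&(P[:,2]<hi)&(P[:,0]>600)&(P[:,0]<900)&(P[:,1]<-120)&(P[:,1]>-420)
    Q=P[s]
    if len(Q): print(lo,hi,len(Q),"x",np.percentile(Q[:,0],[1,50,99]).round(),"y",np.percentile(Q[:,1],[1,50,99]).round())
for sc,loc,P,col in pts("side","bottle",1): print(sc,loc,P[P[:,2]>90].mean(0),np.percentile(P[:,2],99))
E
python3 ch.py
```

```text
t: 36.2
ee_pos: [565.1, -14.6, 28.0]
orientation: [3.142, 0.008, 0.001]
ft_force: [-1.7, 0.6, 7.1]
width: 9.6
t: 37.2
ee_pos: [567.2, -14.7, 150.9]
orientation: [3.141, 0.008, 0.011]
ft_force: [-0.1, 0.1, 0.1]
width: 35.1
30 60 621 x [664. 769. 774.] y [-418. -366. -221.]
60 95 2993 x [683. 809. 898.] y [-418. -355. -272.]
95 140 295 x [690. 705. 863.] y [-370. -355. -333.]
0.91 [440.9, 252.9] [ 704.72098322 -354.80893815  109.78628705] 132.12292183264353
t 37.35 tcp [564.3 -14.6 146.7] yaw 0.3 w 35.2
blue1 0.95 [319. 337.] lid (array([ 563.1, -211.1]), array([61.5, 28.9]), 13.2) tab (array([ 562.7, -209.2]), array([22.2,  9.1]), -78.2) zmax 35.8
   to lid centre: tx -0.22 ty 19.65 yaw 13.2
orange1 0.7 [318. 133.] lid (array([562.7,  56.6]), array([52.6,  0.1]), 0.6) tab (array([564.6,  42.6]), array([24. ,  9.1]), -89.8) zmax 42.3
   to lid centre: tx -0.12 ty -7.12 yaw 0.6
orange1 0.58 [319. 192.] lid (array([565.4,  -1.3]), array([58.9,  0.8]), 0.6) tab (array([565., -15.]), array([24. ,  9.6]), -89.7) zmax 42.4
   to lid centre: tx 0.12 ty -1.33 yaw 0.6
orange1 0.35 [572.  96.] lid (array([754.2,  69. ]), array([117.1,   3.3]), -79.5) tab (array([795.8,  76. ]), array([120.4,  87.9]), -79.4) zmax 51.2
   to lid centre: tx 19.04 ty -8.26 yaw -79.5
```

```bash
python3 go.py 668 -227 60 -22; python3 -m inch '[{"tx":0,"ty":0,"tz":0,"ax":0,"ay":0,"az":7.4,"jaw":0.4},{"tx":0,"ty":0,"tz":0,"ax":0,"ay":0,"az":7.4,"jaw":0.4},{"tx":0,"ty":0,"tz":0,"ax":0,"ay":0,"az":7.4,"jaw":0.4},{"tx":2.5,"ty":2.3,"tz":0,"ax":0,"ay":0,"az":0,"jaw":0.4},{"tx":3.5,"ty":3.2,"tz":0,"ax":0,"ay":0,"az":0,"jaw":0.4},{"tx":3.5,"ty":3.2,"tz":0,"ax":0,"ay":0,"az":0,"jaw":0.4},{"tx":3.5,"ty":3.2,"tz":0,"ax":0,"ay":0,"az":0,"jaw":0.4},{"tx":2.5,"ty":2.3,"tz":0,"ax":0,"ay":0,"az":0,"jaw":0.4},{"tx":2,"ty":1.6,"tz":2,"ax":0,"ay":0,"az":0,"jaw":0.4},{"tx":0,"ty":0,"tz":4,"ax":0,"ay":0,"az":0,"jaw":0.4},{"tx":0,"ty":0,"tz":2.6,"ax":0,"ay":0,"az":0,"jaw":0.4},{"tx":0,"ty":0,"tz":0,"ax":0,"ay":0,"az":0,"jaw":0.4}]';python3 ch.py
```

```text
tcp [564.2 -14.6 146. ] yaw 0.3 az 22.3 then tx 17.58 ty 15.80 tz 8.60
t: 39.05
ee_pos: [666.1, -225.8, 57.7]
orientation: [-3.083, 0.597, 0.01]
ft_force: [0.6, 0.2, 0.7]
width: 35.2
t 39.05 tcp [ 666.1 -225.8   57.7] yaw -21.9 w 35.2
blue1 0.73 [203. 241.] lid (array([ 564.8, -212.1]), array([63. , 28.4]), 11.2) tab (array([ 602.1, -201.1]), array([87.7, 23.4]), 15.6) zmax 37.7
   to lid centre: tx -9.91 ty 2.51 yaw 11.2
orange1 0.83 [322. 216.] lid (array([ 669.3, -227.8]), array([61.2, 28.5]), -21.9) tab (array([ 670.7, -228. ]), array([43.2, 25.8]), -22.6) zmax 37.3
   to lid centre: tx 0.37 ty 0.06 yaw -21.9
orange1 0.78 [32. 10.] lid (array([555.5, -29.3]), array([41. ,  2.7]), 0.0) tab 0 zmax 27.2
   to lid centre: tx -17.59 ty -14.11 yaw 0.0
```

```bash
python3 -m inch '[{"tx":0.2,"ty":0.05,"tz":1.5,"ax":0,"ay":0,"az":0,"jaw":0.4},{"tx":0,"ty":0,"tz":1.3,"ax":0,"ay":0,"az":0,"jaw":0.4},{"tx":0,"ty":0,"tz":0.8,"ax":0,"ay":0,"az":0,"jaw":0.4},{"tx":0,"ty":0,"tz":0,"ax":0,"ay":0,"az":0,"jaw":0},{"tx":0,"ty":0,"tz":0,"ax":0,"ay":0,"az":0,"jaw":0},{"tx":0,"ty":0,"tz":0,"ax":0,"ay":0,"az":0,"jaw":0},{"tx":0,"ty":0,"tz":0,"ax":0,"ay":0,"az":0,"jaw":0},{"tx":0,"ty":0,"tz":0,"ax":0,"ay":0,"az":0,"jaw":0}]';python3 -m inch '[{"tx":0,"ty":0,"tz":-1,"ax":0,"ay":0,"az":0,"jaw":0},{"tx":0,"ty":0,"tz":-3,"ax":0,"ay":0,"az":0,"jaw":0},{"tx":0,"ty":0,"tz":-4,"ax":0,"ay":0,"az":0,"jaw":0},{"tx":0,"ty":0,"tz":0,"ax":0,"ay":0,"az":0,"jaw":0},{"tx":0,"ty":0,"tz":0,"ax":0,"ay":0,"az":0,"jaw":0}]';python3 held.py orange1 566.2 -73 0.5
```

```text
t: 40.25
ee_pos: [670.3, -227.8, 25.6]
orientation: [3.084, -0.597, 0.001]
ft_force: [0.6, -0.2, 1.7]
width: 9.4
t: 40.88
ee_pos: [669.6, -227.6, 105.1]
orientation: [-3.084, 0.597, 0.001]
ft_force: [0.2, -0.3, -0.6]
width: 9.8
tcp [ 669.6 -227.6  105.1] yaw -21.9 w 9.8 score 0.66 lid [ 669.1 -227.5] [61.6 28.1] -21.9 lid z rel tcp -6.6
offset in tool cm [-0.05  0.01]
az -22.4 then tx -10.16 ty -15.56 ; underside z 78.5
```

```bash
python3 -m inch '[{"tx":0,"ty":0,"tz":0,"ax":0,"ay":0,"az":-7.4,"jaw":0},{"tx":0,"ty":0,"tz":0,"ax":0,"ay":0,"az":-7.5,"jaw":0},{"tx":0,"ty":0,"tz":0,"ax":0,"ay":0,"az":-7.5,"jaw":0},{"tx":-1.5,"ty":-2.2,"tz":0,"ax":0,"ay":0,"az":0,"jaw":0},{"tx":-2.4,"ty":-3.8,"tz":0,"ax":0,"ay":0,"az":0,"jaw":0},{"tx":-2.4,"ty":-3.8,"tz":0,"ax":0,"ay":0,"az":0,"jaw":0},{"tx":-2.4,"ty":-3.6,"tz":0,"ax":0,"ay":0,"az":0,"jaw":0},{"tx":-1.5,"ty":-2.2,"tz":0,"ax":0,"ay":0,"az":0,"jaw":0},{"tx":0,"ty":0,"tz":2.5,"ax":0,"ay":0,"az":0,"jaw":0},{"tx":0,"ty":0,"tz":2.3,"ax":0,"ay":0,"az":0,"jaw":0},{"tx":0,"ty":0,"tz":0,"ax":0,"ay":0,"az":0,"jaw":0},{"tx":0,"ty":0,"tz":0,"ax":0,"ay":0,"az":0,"jaw":0}]';python3 held.py orange1 566.2 -73 0.5
```

```text
t: 42.48
ee_pos: [566.6, -72.7, 57.1]
orientation: [-3.141, -0.013, 0.001]
ft_force: [0.9, 0.0, -0.9]
width: 9.4
tcp [566.6 -72.7  57.1] yaw 0.5 w 9.4 score 0.82 lid [567.2 -73. ] [61.6 28.4] 0.5 lid z rel tcp -5.4
offset in tool cm [0.06 0.04]
az 0.0 then tx -0.10 ty -0.00 ; underside z 31.8
```

```bash
python3 -m inch '[{"tx":-0.1,"ty":0,"tz":1.2,"ax":0,"ay":0,"az":0,"jaw":0},{"tx":0,"ty":0,"tz":0.8,"ax":0,"ay":0,"az":0,"jaw":0},{"tx":0,"ty":0,"tz":0.4,"ax":0,"ay":0,"az":0,"jaw":0},{"tx":0,"ty":0,"tz":0,"ax":0,"ay":0,"az":0,"jaw":0}]';python3 -m inch '[{"tx":0,"ty":0,"tz":0.1,"ax":0,"ay":0,"az":0,"jaw":0},{"tx":0,"ty":0,"tz":0,"ax":0,"ay":0,"az":0,"jaw":0}]'
```

```text
t: 43.08
ee_pos: [565.4, -72.6, 32.7]
orientation: [-3.141, -0.014, 0.001]
ft_force: [-0.4, -0.1, -1.0]
width: 9.7
t: 43.32
ee_pos: [565.8, -72.6, 32.3]
orientation: [3.141, 0.014, 0.001]
ft_force: [-0.1, 0.4, -0.3]
width: 9.8
```

```bash
python3 -m inch '[{"tx":0,"ty":0,"tz":0.1,"ax":0,"ay":0,"az":0,"jaw":0},{"tx":0,"ty":0,"tz":0,"ax":0,"ay":0,"az":0,"jaw":0}]';python3 -m inch '[{"tx":0,"ty":0,"tz":0,"ax":0,"ay":0,"az":0,"jaw":0.4},{"tx":0,"ty":0,"tz":0,"ax":0,"ay":0,"az":0,"jaw":0.4},{"tx":0,"ty":0,"tz":0,"ax":0,"ay":0,"az":0,"jaw":0.4},{"tx":0,"ty":0,"tz":-1,"ax":0,"ay":0,"az":0,"jaw":0.4},{"tx":0,"ty":0,"tz":-3,"ax":0,"ay":0,"az":0,"jaw":0.4},{"tx":0,"ty":0,"tz":-4,"ax":0,"ay":0,"az":0,"jaw":0.4},{"tx":0,"ty":0,"tz":0,"ax":0,"ay":0,"az":-5.7,"jaw":0.4},{"tx":0,"ty":0,"tz":0,"ax":0,"ay":0,"az":-5.8,"jaw":0.4}]';python3 ch.py
python3 -m inch '[{"tx":-0.6,"ty":2.5,"tz":0,"ax":0,"ay":0,"az":0,"jaw":0.4},{"tx":-1,"ty":4,"tz":0,"ax":0,"ay":0,"az":0,"jaw":0.4},{"tx":-1,"ty":4,"tz":0,"ax":0,"ay":0,"az":0,"jaw":0.4},{"tx":-0.6,"ty":3,"tz":0,"ax":0,"ay":0,"az":0,"jaw":0.4},{"tx":0,"ty":0,"tz":3,"ax":0,"ay":0,"az":0,"jaw":0.4},{"tx":0,"ty":0,"tz":2,"ax":0,"ay":0,"az":0,"jaw":0.4},{"tx":0,"ty":0,"tz":0,"ax":0,"ay":0,"az":0,"jaw":0.4},{"tx":0,"ty":0,"tz":0,"ax":0,"ay":0,"az":0,"jaw":0.4}]';python3 ch.py
```

```text
t: 43.58
ee_pos: [565.9, -72.6, 31.6]
orientation: [3.141, 0.014, 0.001]
ft_force: [-1.5, -0.4, 4.1]
width: 9.9
t: 44.58
ee_pos: [566.2, -72.7, 112.7]
orientation: [3.123, 0.333, 0.003]
ft_force: [-0.4, -0.3, -0.3]
width: 35.1
t 44.58 tcp [566.2 -72.7 112.7] yaw 12.2 w 35.1
blue1 0.83 [294. 329.] lid (array([ 573.2, -218. ]), array([45.7, 10.5]), 13.9) tab (array([ 564.2, -212.3]), array([21.7,  9.9]), -76.8) zmax 36.6
   to lid centre: tx -2.39 ty 14.35 yaw 13.9
blue1 0.58 [316. 198.] lid (array([566.7, -59.6]), array([60.7,  7.2]), -6.2) tab (array([565.3, -73.1]), array([24. , 10.1]), -89.9) zmax 42.1
   to lid centre: tx 0.32 ty -1.27 yaw -6.2
orange1 0.92 [332. 136.] lid 7 tab (array([565. , -14.9]), array([23.6, 10. ]), -89.6) zmax 42.2
orange1 0.91 [318. 200.] lid (array([566. , -59.5]), array([58.8,  1. ]), 0.0) tab (array([565.6, -73. ]), array([24. , 10.1]), -89.6) zmax 42.1
   to lid centre: tx 0.26 ty -1.30 yaw 0.0
orange1 0.55 [349.  66.] lid (array([565.4,  29.1]), array([53.8, 25.3]), 25.3) tab (array([565. ,  42.4]), array([23.2, 10.2]), -89.8) zmax 42.2
   to lid centre: tx 2.07 ty -9.97 yaw 25.3
orange1 0.38 [336.   4.] lid 0 tab 0 zmax 12.7
t: 45.78
ee_pos: [562.8, -211.0, 61.6]
orientation: [3.124, 0.329, 0.0]
ft_force: [-0.0, 0.1, -0.1]
width: 35.2
t 45.77 tcp [ 562.8 -211.    61.6] yaw 12.0 w 35.2
blue1 0.56 [320. 214.] lid (array([ 563.5, -211.5]), array([61.3, 28.3]), 12.0) tab (array([ 560.4, -212.1]), array([45.2, 24.7]), 11.8) zmax 36.9
   to lid centre: tx 0.06 ty 0.06 yaw 12.0
orange1 0.73 [372.  22.] lid (array([566.5, -87. ]), array([60.2,  1. ]), 0.5) tab (array([566. , -77.4]), array([17. , 10.2]), -89.9) zmax 42.2
   to lid centre: tx 2.94 ty -12.05 yaw 0.5
```

```bash
python3 -m inch '[{"tx":0,"ty":0,"tz":1.5,"ax":0,"ay":0,"az":0,"jaw":0.4},{"tx":0,"ty":0,"tz":1.5,"ax":0,"ay":0,"az":0,"jaw":0.4},{"tx":0,"ty":0,"tz":0.9,"ax":0,"ay":0,"az":0,"jaw":0.4},{"tx":0,"ty":0,"tz":0,"ax":0,"ay":0,"az":0,"jaw":0},{"tx":0,"ty":0,"tz":0,"ax":0,"ay":0,"az":0,"jaw":0},{"tx":0,"ty":0,"tz":0,"ax":0,"ay":0,"az":0,"jaw":0},{"tx":0,"ty":0,"tz":0,"ax":0,"ay":0,"az":0,"jaw":0},{"tx":0,"ty":0,"tz":0,"ax":0,"ay":0,"az":0,"jaw":0}]';python3 -m inch '[{"tx":0,"ty":0,"tz":-1,"ax":0,"ay":0,"az":0,"jaw":0},{"tx":0,"ty":0,"tz":-3,"ax":0,"ay":0,"az":0,"jaw":0},{"tx":0,"ty":0,"tz":-4.5,"ax":0,"ay":0,"az":0,"jaw":0},{"tx":0,"ty":0,"tz":0,"ax":0,"ay":0,"az":0,"jaw":0},{"tx":0,"ty":0,"tz":0,"ax":0,"ay":0,"az":0,"jaw":0}]';python3 held.py blue1 474.1 -15.5 0.5
```

```text
t: 46.98
ee_pos: [562.5, -211.3, 22.2]
orientation: [3.124, 0.328, 0.0]
ft_force: [-1.1, -0.3, -0.9]
width: 9.6
t: 47.6
ee_pos: [562.2, -211.2, 107.4]
orientation: [3.124, 0.328, 0.0]
ft_force: [-0.6, -0.1, -0.7]
width: 9.7
tcp [ 562.2 -211.2  107.4] yaw 12.0 w 9.7 score 0.95 lid [ 562.2 -211.3] [61.6 28.8] 12.4 lid z rel tcp -3.0
offset in tool cm [-0.01  0.01]
az 11.9 then tx -8.77 ty -19.59 ; underside z 84.4
```

```bash
python3 -m inch '[{"tx":0,"ty":0,"tz":0,"ax":0,"ay":0,"az":5.8,"jaw":0},{"tx":0,"ty":0,"tz":0,"ax":0,"ay":0,"az":5.9,"jaw":0},{"tx":-1,"ty":-2.2,"tz":0,"ax":0,"ay":0,"az":0,"jaw":0},{"tx":-1.7,"ty":-3.8,"tz":0,"ax":0,"ay":0,"az":0,"jaw":0},{"tx":-1.7,"ty":-3.8,"tz":0,"ax":0,"ay":0,"az":0,"jaw":0},{"tx":-1.7,"ty":-3.8,"tz":0,"ax":0,"ay":0,"az":0,"jaw":0},{"tx":-1.7,"ty":-3.8,"tz":0,"ax":0,"ay":0,"az":0,"jaw":0},{"tx":-1,"ty":-2.2,"tz":0,"ax":0,"ay":0,"az":0,"jaw":0},{"tx":0,"ty":0,"tz":3,"ax":0,"ay":0,"az":0,"jaw":0},{"tx":0,"ty":0,"tz":2.5,"ax":0,"ay":0,"az":0,"jaw":0},{"tx":0,"ty":0,"tz":0,"ax":0,"ay":0,"az":0,"jaw":0},{"tx":0,"ty":0,"tz":0,"ax":0,"ay":0,"az":0,"jaw":0}]';python3 held.py blue1 474.1 -15.5 0.5
```

```text
t: 49.2
ee_pos: [473.3, -15.9, 52.2]
orientation: [-3.142, -0.008, 0.001]
ft_force: [0.7, 0.4, -0.4]
width: 9.7
tcp [473.3 -15.9  52.2] yaw 0.3 w 9.7 score 0.61 lid [473.9 -16. ] [61.4 28.5] 0.3 lid z rel tcp -1.9
offset in tool cm [0.06 0.02]
az -0.2 then tx 0.02 ty -0.05 ; underside z 30.3
```

```bash
python3 -m inch '[{"tx":0,"ty":-0.05,"tz":1.2,"ax":0,"ay":0,"az":-0.2,"jaw":0},{"tx":0,"ty":0,"tz":0.8,"ax":0,"ay":0,"az":0,"jaw":0},{"tx":0,"ty":0,"tz":0.3,"ax":0,"ay":0,"az":0,"jaw":0},{"tx":0,"ty":0,"tz":0,"ax":0,"ay":0,"az":0,"jaw":0}]';python3 -m inch '[{"tx":0,"ty":0,"tz":0.1,"ax":0,"ay":0,"az":0,"jaw":0},{"tx":0,"ty":0,"tz":0,"ax":0,"ay":0,"az":0,"jaw":0}]';python3 -m inch '[{"tx":0,"ty":0,"tz":0.1,"ax":0,"ay":0,"az":0,"jaw":0},{"tx":0,"ty":0,"tz":0,"ax":0,"ay":0,"az":0,"jaw":0}]'
```

```text
t: 49.8
ee_pos: [473.2, -15.3, 28.8]
orientation: [-3.142, -0.014, 0.001]
ft_force: [-0.8, -0.2, 0.1]
width: 9.8
t: 50.05
ee_pos: [473.5, -15.3, 28.3]
orientation: [3.142, 0.014, 0.0]
ft_force: [0.0, -0.2, 0.0]
width: 10.2
t: 50.3
ee_pos: [473.6, -15.3, 27.9]
orientation: [3.142, 0.014, 0.001]
ft_force: [-2.6, 0.1, 9.4]
width: 10.1
```

Contact felt, so I release, lift, back off to the rear and look at the carrier.

```bash
python3 -m inch '[{"tx":0,"ty":0,"tz":0,"ax":0,"ay":0,"az":0,"jaw":0.4},{"tx":0,"ty":0,"tz":0,"ax":0,"ay":0,"az":0,"jaw":0.4},{"tx":0,"ty":0,"tz":0,"ax":0,"ay":0,"az":0,"jaw":0.4},{"tx":0,"ty":0,"tz":-1,"ax":0,"ay":0,"az":0,"jaw":0.4},{"tx":0,"ty":0,"tz":-3,"ax":0,"ay":0,"az":0,"jaw":0.4},{"tx":0,"ty":0,"tz":-5,"ax":0,"ay":0,"az":0,"jaw":0.4},{"tx":1,"ty":1,"tz":-5,"ax":0,"ay":0,"az":0,"jaw":0.4},{"tx":1.5,"ty":2,"tz":-5,"ax":0,"ay":0,"az":0,"jaw":0.4},{"tx":1,"ty":2,"tz":-2,"ax":0,"ay":0,"az":0,"jaw":0.4},{"tx":1,"ty":1.5,"tz":0,"ax":0,"ay":0,"az":0,"jaw":0.4},{"tx":0,"ty":0,"tz":0,"ax":0,"ay":0,"az":0,"jaw":0.4},{"tx":0,"ty":0,"tz":0,"ax":0,"ay":0,"az":0,"jaw":0.4}]';python3 ch.py
python3 - <<'E'
from h import *
im,dep=viewer.get_image("wrist");save(im,"w8.png")
save(viewer.get_image("side")[0],"side1.png")
for cam in("wrist",):
  for sc,loc,P,col in pts(cam,"reference",1,0.2):
    F=P[abs(P[:,2]-np.median(P[:,2]))<4];print("ref",round(sc,2),np.round(loc),np.median(P[:,2]),rect(F))
C=cal("wrist");hsv=cv2.cvtColor(im,cv2.COLOR_RGB2HSV)
for n,lo,hi in(("green",40,85),("blue",98,125),("orange",5,22)):
    m=((hsv[...,0]>=lo)&(hsv[...,0]<=hi)&(hsv[...,1]>110)&(hsv[...,2]>60)).astype(np.uint8)
    for c in cv2.findContours(m,cv2.RETR_CCOMP,cv2.CHAIN_APPROX_NONE)[0]:
        r=rect(world_z(C,c.reshape(-1,2),6.0))
        if 60<r[1][0]<110 and 30<r[1][1]<70: print(n,r)
E
```

```text
t: 51.8
ee_pos: [517.7, -79.4, 235.6]
orientation: [-3.141, -0.013, 0.005]
ft_force: [0.4, -0.2, 0.4]
width: 35.0
t 51.8 tcp [517.7 -79.4 235.6] yaw 0.5 w 35.0
blue1 0.76 [290. 121.] lid 6 tab (array([474.4, -15.7]), array([23.2, 10.3]), -89.1) zmax 42.5
orange1 0.83 [357.  69.] lid 0 tab (array([565.1,  42.1]), array([22.3, 10.4]), -89.5) zmax 42.9
orange1 0.76 [352. 169.] lid (array([564.4, -59.7]), array([61.3,  9. ]), 9.3) tab (array([565.6, -73.5]), array([24.3,  9.8]), -89.0) zmax 42.9
   to lid centre: tx 4.69 ty -1.93 yaw 9.3
orange1 0.7 [356. 122.] lid 0 tab (array([565. , -14.9]), array([23.2, 10. ]), -89.0) zmax 42.7
ref 0.65 [321.  15.] 11.94183651080609 (array([518. , 105.4]), array([74.8, 37.5]), 0.6)
green (array([519.2, 106.3]), array([76.8, 38. ]), 0.6)
green (array([519.4, 102.4]), array([92.3, 45.9]), 0.6)
blue (array([475.7, -73.5]), array([89.6, 41.3]), 0.5)
blue (array([474.7, -15.9]), array([90.3, 42. ]), 0.6)
blue (array([474.4, -15.3]), array([85.7, 38.1]), 0.5)
blue (array([474.2,  42.1]), array([90.2, 42.4]), 0.4)
blue (array([473.7,  42.2]), array([86. , 37.7]), 0.4)
orange (array([ 893.8, -400.5]), array([61.6, 35.9]), -88.3)
orange (array([745.4, -89.4]), array([65. , 43.9]), -17.3)
orange (array([567.7, -73.3]), array([91.7, 42.7]), 0.6)
orange (array([567.3, -73.2]), array([85.6, 37.1]), 0.6)
orange (array([567. , -15.1]), array([91.8, 42. ]), 0.7)
orange (array([567.4, -15. ]), array([84.7, 36.9]), 0.7)
orange (array([566.1,  43. ]), array([91.5, 42.5]), 0.8)
orange (array([566.7,  43.7]), array([85. , 36.5]), 0.8)
```

View pics/w8.png

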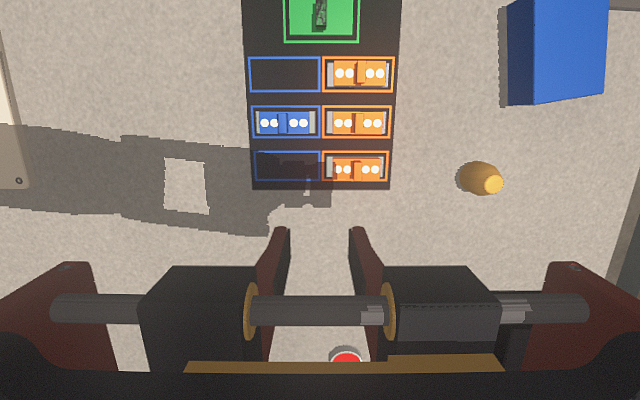

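View pics/side1.png

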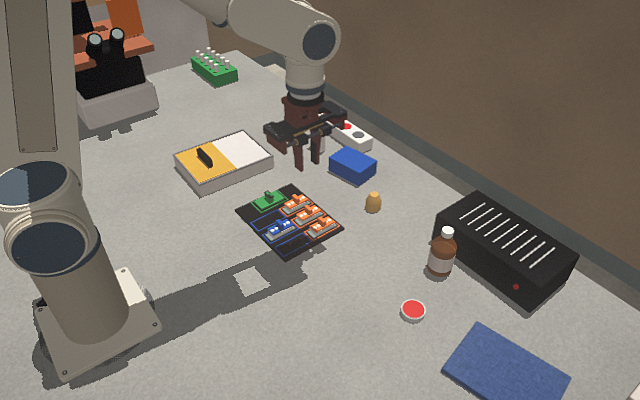

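The wrist and side pictures show the carrier complete: the green slide in its outline (320,20), orange chambers at (358,72), (356,122) and (354,168), blue at (288,122). The cover is home and no chambers are left on the bench. Handing in.

```bash
python3 -c "
from h import *
print(ctrl.close_job())"
```

```text
the job is handed in; nothing more can be done
None
```

I handed the job in at about 52 s of the 208 s. The carrier is set up as asked, and the hand-in gives no verdict.

**Cover and slide:** I slid the cover back until it met the rear stop and lifted the green slide from the near pocket. I laid it in the green outline, then pushed the cover home until it met the front stop, 116 mm of travel as expected. The red and grey slides were not touched.

**Chambers:** Only four were there, three orange and one blue. The orange ones fill the orange row and the blue one sits in the middle of the blue row. One orange chamber had been knocked about 4 cm aside before I reached it, so I measured it again before gripping. Grip force was the gripper's fixed 30 N.

**Last checks:**
- **Placing:** Everything lies inside its outline and square to within about 1°. The blue chamber and the green slide are within about 1–1.5 mm of centre. An earlier reading put the slide 2.5 mm off, still inside its 5 mm margin.
- **Disagreement:** The last picture puts the orange chambers 1–2 mm short of centre in x. My earlier outline measurement puts them within about 1 mm. Both are within the 4 mm margin.
- **Rest of the scene:** The side picture shows the dish, bottle, lens and tip box where they were, and the arm clear of everything.

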